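# Wind up the desk riser with its removable crank

## Task

The calculator's riser has been left low: take the loose crank from its tray, fit it down onto the riser's square shaft and push its knob round clockwise (seen from above) until the platform stops at the top, level with the top of the grey gear housing. Then lift the crank off the shaft and set it gently back in the tray, standing upright and wholly inside the rim. Touch the riser only with the crank, and leave the tumbler, mug and mouse where they are.

Things in the scene. Friction and masses are not known exactly. Their poses are not given: they have to be found in the camera images.
- riser: Crank-up desk riser, fixed to the table, left or right of the middle. Origin on the table under the shaft axis. Base plate 225 x 176 x 10 mm; grey gear housing 80 (x) x 110 (y) mm about the shaft axis, top 100 mm above the table; aluminium platform on its +x side (44 to 156 mm along x, 176 mm wide), a calculator 18 mm high fixed on it.
- shaft_seat (a point): On the shaft axis at the upper face of the round steel collar (40 mm across), 108 mm above the table: a seated crank's underside rests here. Turns with the shaft; its x and y axes are square to the shaft's flats. Clockwise from above raises the platform 40 mm per turn; it resists with about 0.12 N m (1.6 N at the knob), stays where it is left and ends at a hard stop.
- shaft_tip (a point): Top of the shaft, 30 mm above the collar. The shaft is 20 x 20 mm square for 24 mm above the collar, then a round cone 6 mm high (20 to 12 mm across) that guides the socket on.
- platform (a joint): Height of the platform in m above its lowest place: 0 = lowest, 0.050 = at the stop, its top then level with the housing's top. It starts 7 to 24 mm up, so about 0.65 to 1.08 turns are needed.
- platform_top (a point): Middle of the platform's upper face, under the calculator; 100 mm above the table when fully up.
- crank: Loose steel crank, 0.2 to 0.33 kg, in the tray at the start, standing on its hub with the socket down. Origin on the socket axis at the hub's underside, z up, x along the arm to the knob. Hub 36 x 36 x 50 mm high, faces square to x and y. Flat arm 20 mm wide, 7 mm thick, top flush with the hub's top. Centre of mass about 10 mm from the socket axis toward the knob.
- crank_hub (a point): Centre of the hub's top, 50 mm above its underside. The socket below is 22.5 x 22.5 mm, in line with the hub's faces, open at the underside, 40 mm deep. It goes on the shaft in any of four quarter turns, with about 7 degrees of play either way.
- crank_knob (a point): On the axis of the crank's round black knob, 75 mm along x from the socket axis and 70 mm above the hub's underside. The knob is 25 mm in diameter and stands from 50 to 95 mm above the hub's underside; it does not spin on the arm.
- tray: Shallow pale wooden tray, fixed to the table, open above: 200 (x) x 120 (y) mm outside, 12 mm high, walls and floor 4 mm. Origin at the centre of its underside. The crank starts with its knob toward the tray's +x end; it may be put back either way round.
- tumbler: Steel tumbler, 87 mm across, 172 mm high, loose; origin at the centre of its underside. Leave it alone.
- coffee_mug: White mug, 92 x 127 x 95 mm, loose; origin at the underside. Leave it alone.
- mouse: Black mouse, 105 x 60 x 39 mm, loose; origin at the underside. Leave it alone.
Mind the look-alikes: they are no part of the job. What is meant by the crank is not green, and is the larger of those in its own colour.

How it is judged:
On the way, in this order (a step that is already met when the one before it is completed fails the run):
1. the crank is fully down on the square shaft (z of crank in the frame of shaft_seat between -0.004 and 0.005 m and horizontal distance between crank and shaft_seat below 0.005 m and angle between crank's own z axis and vertical below 0.2 rad), for 0.2 s.
2. the platform is wound up to its stop (within 4 mm) while the crank sits on the shaft (all of step 1 and value of joint platform above 0.046 m), for 0.2 s.
3. the crank is lifted clear of the shaft (z of crank in the frame of shaft_seat above 0.033 m), for 0.1 s.
At the end, for the whole second after the job is handed in: The platform is within 4 mm of its top stop, level with the housing; the crank stands upright on the tray's floor (tilt under 0.1 rad), hub and knob both inside the rim, at rest (value of joint platform above 0.046 m and x of crank in the frame of tray between -0.08 and 0.08 m and y of crank in the frame of tray between -0.042 and 0.042 m and x of crank_knob in the frame of tray between -0.088 and 0.088 m and y of crank_knob in the frame of tray between -0.047 and 0.047 m and z of crank in the frame of tray below 0.008 m and angle between crank's own z axis and vertical below 0.1 rad and linear speed of crank below 0.02 m/s); the robot touches nothing.
It fails at once if the robot itself presses on the riser, its shaft, platform or calculator (over 5 N) (contact force between any of the arm, the fingers and riser above 5 N).
It fails at once if the crank is dropped or slammed into the tray (over 60 N) (contact force between crank and tray above 60 N).
It fails at once if the tumbler, mug or mouse is moved more than 30 mm (distance of any of tumbler, coffee_mug, mouse from where it was at the start of the episode above 0.03 m).
It fails at once if the tumbler or mug is tipped (angle between any of tumbler, coffee_mug's own z axis and vertical above 0.4 rad).
It also fails if it takes over 72 s, if anything falls off the work surface, if the arm or the gripper's body presses on something with over 40 N, if the wrist force passes 120 N, or if a joint passes its speed limit or range.

## Robot

A 7-joint arm with a two-finger parallel gripper is mounted at the origin on a cart in front of the work surface, level with it; the furniture and walls round the work are solid. World frame = base frame: x ahead of the robot, y to its left, z up, the work surface at z = 0. Lengths are in m, angles in rad, forces in N, time in s.
With the tool pointing down it reaches from about 0.4 to 0.925 m from the base axis. Payload 5.6 kg.
Tool frame: the origin (TCP) lies midway between the tips of the shut fingers; the grasp point (between the pads) lies r.grasp_offset behind it (r.grasp_offset is the distance from the TCP to the grasp point, in m); z points along the fingers, y is the line along which they close (so a half turn about z gives the same grasp; the last joint's range is limited). The gripper opens to 85 mm and grips with 20 to 120 N. Pads are 22 mm wide; open, the fingers measure 114 mm over their backs; the gripper's body (76 mm by 85 mm) begins 54 mm behind the grasp point. The pads swing forward as they close: fully open they stand 13 mm farther back than shut.
Start: joints at [1.19, 0.468, -0.012, 1.603, 0.006, 1.071, -0.056], TCP at [0.215, -0.613, 0.231] pointing down, gripper open.
Joint ranges: [-2.53, 2.53], [-0.31, 2.02], [-1.57, 1.55], [0.28, 2.44], [-1.29, 4.43], [0.15, 1.84], [-2.92, 2.92]. Speed limits (rad/s): [2.57, 2.57, 3.14, 3.14, 3.14, 3.14, 3.14].

## Interface

Orientations are given as a unit quaternion [x, y, z, w].
In Python, from plant import r gives the robot as it stands.
- The arm moves only by the tool servo_tool, never from a script. Its argument "commands" is a list of rows, each an object of numbers: "tx", "ty", "tz": the shift along the tool's x, y, z in m; "wx", "wy", "wz": the turn, a rotation vector about the tool's x, y, z in rad; "claw": the gripper command: -1 is shut, 1 is fully open, values between are in proportion. A call has exactly 10 rows; each row shifts and turns the commanded pose from where the row before left it, along the tool's axes as they then stand; what a row does not reach is not made up. A row lasts 1/8 s, in which the tool goes at most 62.5 mm and 10.7 degrees, less where a joint would pass 70% of its speed; a pose out of reach is approached as far as the arm can. A call is refused whole if a number of a shift passes 0.0625 or a number of a turn 0.188, either way. A call with a gripper value outside its range is refused whole. The fingers move at their own pace and stop on an object; "grip_force" is the grip in N (left out, the last holds). Time passes only in rows, so rows that do not move let the fingers close, or fill a call up. It gives the time, the measured TCP pose, the force, the opening and the grip force at its end, in the units of the state.
- r.get_obs(): the state, without advancing time (a new reading comes with each control period).
- r.camera(name): name is "scene" or "top" or "wrist"; returns the picture (480x640x3 uint8, red, green, blue); there is no depth.
- r.get_calibration(name): a dict with "fx", "fy", "cx", "cy" (pixels), "k1" (the pictures are not rectified: a ray, as slopes to the right and down, at radius r is drawn at 1 + k1 r^2 times it, then the intrinsics apply), "R" (3x3) and "t" (3): a world point X has camera coordinates R X + t; the wrist camera has in their place "T_tool_cam" (4x4, takes a point from camera to tool coordinates, whose origin is the TCP and whose axes are the flange's). Camera axes: x right, y down, z forward; pixel columns grow to the right and rows downward; lengths in m; the calibration is good to about 2 mm. A picture is of the moment at which its call begins: read the wrist's pose just before it. get_calibration takes no time and is no camera call.
- r.job_done(): hands the job in; it is judged then, once.
Trained networks look in the newest picture that a camera, given by its name, has taken for a name from the list of things; names that differ only in an ending like _2 or _b are one class to them, and where a whole thing is asked for, a point or a joint stands for the part that bears it (a point fixed in the world has none). Each returns a list of dicts, best first, with "confidence" (0 to 1); they miss things now and then, are a little off and sometimes report something else, mostly with a low value. They report only what shows in the picture. A call takes as long as a camera call. They do not tell look-alikes from the thing itself.
- r.recognise(query, camera): "extent" ([left, top, right, bottom] in pixels, round what is visible of it).
- r.cut_out(query, camera): "mask" (480x640 bool, what is visible of it) and "extent" ([left, top, right, bottom] in pixels, round what is visible of it).
The state is a dict: "t": time; "q": joint angles; "qvel": joint speeds; "tau": joint torques, N m; "position": TCP position; "tool_rot": TCP orientation; "contact_force": force on the tool from outside, world axes, zero at the start; "moment": the same for the moment, N m; "opening": finger opening in m; "grasp_force": force on a finger pad.
Only numpy, scipy, OpenCV 4.12 (cv2) and the standard library are available. Lean on these libraries where they do the work, as an engineer would, in place of code of your own. Each camera call takes 0.05 s, during which the arm holds its last target. There are 200 camera calls.

## Working session

There is one attempt and no reset: what is moved stays moved. The work goes in short steps, Python scripts to look and compute and a tool call to move; the robot and the scene stay as the last step left them, time stands still between calls to the robot, and variables do not carry over. Pictures are saved under pics/ and viewed, at most 10 in all, crops included, and the job is handed in when it is done.

Besides the shell and the picture viewer there is one more tool, called after "Call:" by a JSON object that holds its "fn" and its "kwargs". servo_tool: Moves the arm, as the interface text tells. Its arguments: {"type":"object","properties":{"commands":{"type":"array","items":{"type":"object","properties":{"tx":{"type":"number"},"ty":{"type":"number"},"tz":{"type":"number"},"wx":{"type":"number"},"wy":{"type":"number"},"wz":{"type":"number"},"claw":{"type":"number"}}}},"grip_force":{"type":"number"}},"required":["commands"]}

```bash
mkdir -p pics; ls; cat > h.py <<'E'
import numpy as np, cv2
from scipy.spatial.transform import Rotation as Ro
from plant import r
def ray(cam,u,v):
    c=r.get_calibration(cam); x=np.array([(u-c["cx"])/c["fx"],(v-c["cy"])/c["fy"]]); s=x.copy()
    for _ in range(30): s=x/(1+c["k1"]*(s@s))
    d=np.array([s[0],s[1],1.])
    if "R" in c: R=np.array(c["R"]); return -R.T@np.array(c["t"]), R.T@d
    o=r.get_obs(); T=np.array(c["T_tool_cam"]); W=Ro.from_quat(o["tool_rot"]).as_matrix()
    return W@T[:3,3]+o["position"], W@T[:3,:3]@d
def onz(cam,u,v,z):
    o,d=ray(cam,u,v); return o+d*(z-o[2])/d[2]
def proj(cam,X):
    c=r.get_calibration(cam); X=np.atleast_2d(X).astype(float)
    if "R" in c: P=X@np.array(c["R"]).T+np.array(c["t"])
    else:
        o=r.get_obs(); T=np.array(c["T_tool_cam"]); W=Ro.from_quat(o["tool_rot"]).as_matrix()
        P=((X-o["position"])@W-T[:3,3])@T[:3,:3]
    s=P[:,:2]/P[:,2:]; s=s*(1+c["k1"]*(s**2).sum(1,keepdims=True))
    return s*[c["fx"],c["fy"]]+[c["cx"],c["cy"]]
def save(n,im): cv2.imwrite("pics/"+n,im[:,:,::-1])
E
python3 - <<'E'
from h import *
im={c:r.camera(c) for c in("scene","top")}
for c in im: save(c+"0.png",im[c])
for c in im:
  for n in("crank","crank_knob","tray","riser","tumbler","coffee_mug","mouse"):
    print(c,n,[(np.round(d["extent"]),round(d["confidence"],2)) for d in r.recognise(n,c)])
  k=r.get_calibration(c);R=np.array(k["R"]);print(c,-R.T@np.array(k["t"]),R.round(2).tolist(),k["fx"])
print(r.get_obs(),r.grasp_offset,r.get_calibration("wrist"))
E
```

```text
pics
scene crank [(array([306., 291., 340., 331.]), 0.85), (array([169., 244., 218., 281.]), 0.61)]
scene crank_knob [(array([170., 241., 215., 278.]), 0.88), (array([304., 290., 340., 333.]), 0.75), (array([251., 256., 295., 289.]), 0.66)]
scene tray [(array([231., 276., 316., 304.]), 0.93)]
scene riser [(array([306., 201., 398., 259.]), 0.6)]
scene tumbler [(array([123., 258., 173., 343.]), 0.72), (array([255., 252., 294., 292.]), 0.68)]
scene coffee_mug [(array([382., 185., 412., 226.]), 0.79)]
scene mouse [(array([354., 272., 392., 290.]), 0.74)]
scene [-0.26749655  1.06076877  0.70161328] [[-0.8, -0.61, -0.03], [-0.23, 0.34, -0.91], [0.56, -0.72, -0.41]] 553.8422198199439
top crank [(array([245., 286., 259., 315.]), 0.71), (array([258., 219., 285., 255.]), 0.57), (array([240., 148., 266., 188.]), 0.56)]
top crank_knob [(array([257., 219., 284., 253.]), 0.7), (array([237., 146., 268., 185.]), 0.62), (array([241., 201., 309., 275.]), 0.25)]
top tray [(array([241., 204., 308., 276.]), 0.63), (array([318., 283., 341., 320.]), 0.39)]
top riser [(array([359., 209., 423., 282.]), 0.76)
[... 855 characters left out ...]
05889e-05,  3.06928306e-05]), 'contact_force': array([ 0.60305284, -0.09637742, -0.48448132]), 'moment': array([ 0.02299975, -0.01050496,  0.00265761]), 'grasp_force': 0.0, 'opening': 0.08534911540985278} 0.0187 {'fx': 367.44449686269667, 'fy': 367.44449686269667, 'cx': 325.07399954136747, 'cy': 241.72712978961098, 'k1': 0.012588962654757814, 'T_tool_cam': array([[-1.39175915e-03, -9.64264060e-01, -2.64939398e-01,
         6.75999827e-02],
       [ 9.99998851e-01, -1.50109000e-03,  2.10197429e-04,
        -3.94351216e-05],
       [-6.00383707e-04, -2.64938801e-01,  9.64265042e-01,
        -1.42616985e-01],
       [ 0.00000000e+00,  0.00000000e+00,  0.00000000e+00,
         1.00000000e+00]])}
```

```bash
python3 - <<'E'
from h import *
t=cv2.imread("pics/top0.png");s=cv2.imread("pics/scene0.png")
a=cv2.resize(t[130:340,140:500],None,fx=2.2,fy=2.2,interpolation=cv2.INTER_CUBIC)[:300*2]
cv2.imwrite("pics/a.png",a)
cv2.imwrite("pics/b.png",cv2.resize(s[170:350,110:420],None,fx=2.5,fy=2.5,interpolation=cv2.INTER_CUBIC))
E
```

```text
(no output)
```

View pics/a.png

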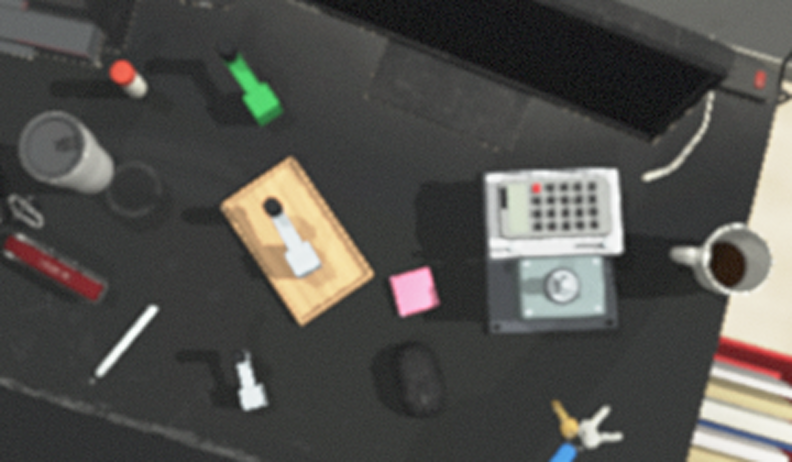

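View pics/b.png

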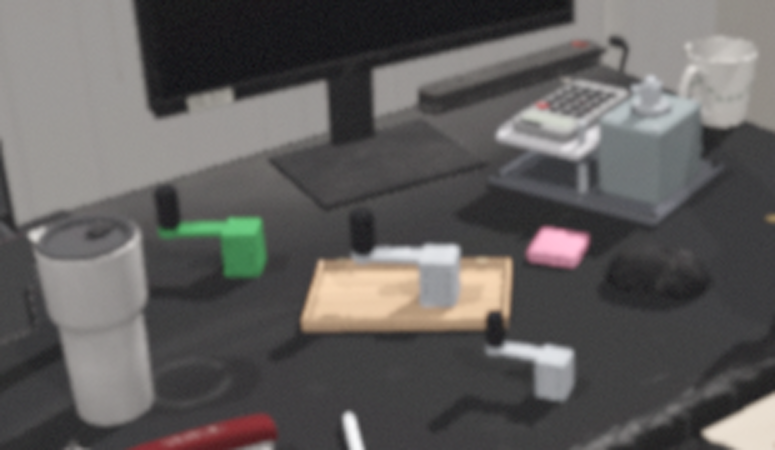

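The candidates are the green crank at top (252,165), which is the wrong colour; a small silver crank on the table at (252,300); and the larger silver crank in the tray at (274,240). I choose the tray one: it isn't green and it's larger than the other silver one. Next I work out positions.

```bash
python3 - <<'E'
from h import *
f=lambda x,y:(140+x/2.2,130+y/2.2)
for n,p,z in [("hub",(300,258),.054),("knob",(273,207),.099),("shaft",(562,286),.138),("trayT",(292,157),.012),("trayR",(372,272),.012),("trayB",(302,325),.012),("trayL",(221,207),.012),("h_tl",(521,257),.1),("h_tr",(603,257),.1),("h_br",(603,318),.1),("h_bl",(521,318),.1),("mouse",(415,378),.03),("mug",(735,260),.09),("tumbler",(52,147),.172),("bl",(488,332),.01),("br",(617,328),.01)]:
    print(n,onz("top",*f(*p),z).round(3))
g=lambda x,y:(110+x/2.5,170+y/2.5)
for n,p,z in [("hub",(440,252),.054),("knob",(361,214),.099),("shaft",(652,80),.138)]: print("scene",n,onz("scene",*g(*p),z).round(3))
E
```

```text
hub [0.534 0.153 0.054]
knob [0.596 0.186 0.099]
shaft [ 0.499 -0.184  0.138]
trayT [0.679 0.173 0.012]
trayR [0.522 0.057 0.012]
trayB [0.447 0.151 0.012]
trayL [0.607 0.269 0.012]
h_tl [ 0.538 -0.136  0.1  ]
h_tr [ 0.54  -0.243  0.1  ]
h_br [ 0.461 -0.243  0.1  ]
h_bl [ 0.459 -0.137  0.1  ]
mouse [ 0.379 -0.004  0.03 ]
mug [ 0.541 -0.42   0.09 ]
tumbler [0.655 0.46  0.172]
bl [ 0.443 -0.103  0.01 ]
br [ 0.452 -0.28   0.01 ]
scene hub [0.538 0.147 0.054]
scene knob [0.596 0.194 0.099]
scene shaft [ 0.499 -0.185  0.138]
```

Call:
{"fn": "servo_tool", "kwargs": {"commands": [{"tx": 0.041, "ty": -0.031, "tz": -0.006, "claw": 1}, {"tx": 0.041, "ty": -0.031, "tz": -0.006, "claw": 1}, {"tx": 0.041, "ty": -0.031, "tz": -0.006, "claw": 1}, {"tx": 0.041, "ty": -0.031, "tz": -0.006, "claw": 1}, {"tx": 0.041, "ty": -0.031, "tz": -0.006, "claw": 1}, {"tx": 0.041, "ty": -0.031, "tz": -0.006, "claw": 1}, {"tx": 0.041, "ty": -0.031, "tz": -0.006, "claw": 1}, {"tx": 0.041, "ty": -0.031, "tz": -0.006, "claw": 1}, {"tx": 0.041, "ty": -0.031, "claw": 1}, {"claw": 1}]}}

```text
$.commands[0]: bad value
```

Call:
{"fn": "servo_tool", "kwargs": {"commands": [{"tx": 0.041, "ty": -0.031, "tz": -0.006, "wx": 0, "wy": 0, "wz": 0, "claw": 1}, {"tx": 0.041, "ty": -0.031, "tz": -0.006, "wx": 0, "wy": 0, "wz": 0, "claw": 1}, {"tx": 0.041, "ty": -0.031, "tz": -0.006, "wx": 0, "wy": 0, "wz": 0, "claw": 1}, {"tx": 0.041, "ty": -0.031, "tz": -0.006, "wx": 0, "wy": 0, "wz": 0, "claw": 1}, {"tx": 0.041, "ty": -0.031, "tz": -0.006, "wx": 0, "wy": 0, "wz": 0, "claw": 1}, {"tx": 0.041, "ty": -0.031, "tz": -0.006, "wx": 0, "wy": 0, "wz": 0, "claw": 1}, {"tx": 0.041, "ty": -0.031, "tz": -0.006, "wx": 0, "wy": 0, "wz": 0, "claw": 1}, {"tx": 0.041, "ty": -0.031, "tz": -0.006, "wx": 0, "wy": 0, "wz": 0, "claw": 1}, {"tx": 0.041, "ty": -0.031, "tz": 0, "wx": 0, "wy": 0, "wz": 0, "claw": 1}, {"tx": 0, "ty": 0, "tz": 0, "wx": 0, "wy": 0, "wz": 0, "claw": 1}], "grip_force": 60}}

```text
t: 2.05
position: [0.4734, -0.2234, 0.2797]
tool_rot: [0.985, 0.172, 0.001, -0.0]
contact_force: [-1.0, -0.4, 0.3]
opening: 0.0852
grasp_force: 0.0
```

```bash
python3 - <<'E'
from h import *
print(proj("wrist",[[.499,-.185,.138],[.5,-.185,.108]]))
im=r.camera("wrist"); save("w1.png",im)
print(r.get_obs()["position"], r.get_obs()["tool_rot"])
E
```

```text
[[289.28378407 182.32483012]
 [292.98272201 177.3995889 ]]
[ 0.47191122 -0.22614644  0.27943264] [9.85431773e-01 1.70071159e-01 1.43391043e-04 4.63669105e-05]
```

View pics/w1.png

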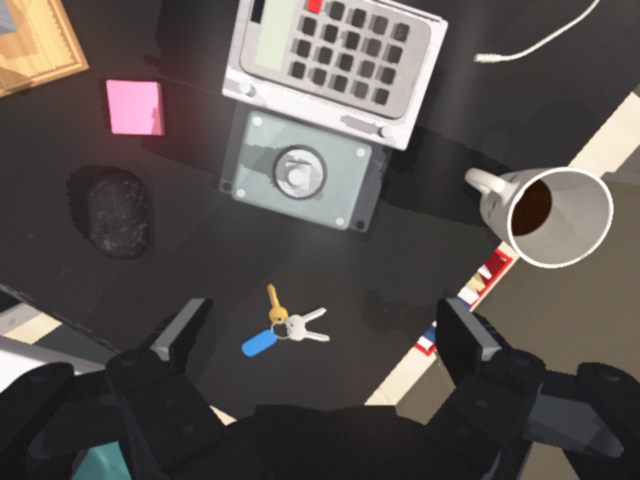

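The wrist view shows the housing, with the shaft in its collar at about (299,173). I'll zoom in for the flats' angle.

```bash
python3 - <<'E'
from h import *
print(r.get_obs()["position"], r.get_obs()["tool_rot"])
im=r.camera("wrist"); print(r.get_obs()["position"])
c=cv2.resize(im[135:215,260:340],None,fx=7,fy=7,interpolation=cv2.INTER_CUBIC); c=cv2.convertScaleAbs(c,alpha=1.3,beta=-60); save("w1c.png",c)
print(onz("wrist",299,175,.138),onz("wrist",299,172,.108))
f=[onz("wrist",*p,.1) for p in((251,111),(373,145),(350,230),(234,193))]; print(np.mean(f,0),f)
E
```

```text
[ 0.47191122 -0.22614644  0.27943264] [9.85431773e-01 1.70071159e-01 1.43391043e-04 4.63669105e-05]
[ 0.47101663 -0.22782919  0.27927495]
[ 0.50440733 -0.19514181  0.138     ] [ 0.50356182 -0.19329284  0.108     ]
[ 0.50434369 -0.19564354  0.1       ] [array([ 0.53674304, -0.14009677,  0.1       ]), array([ 0.54485626, -0.24505729,  0.1       ]), array([ 0.46907392, -0.2524354 ,  0.1       ]), array([ 0.46670155, -0.14498469,  0.1       ])]
```

View pics/w1c.png

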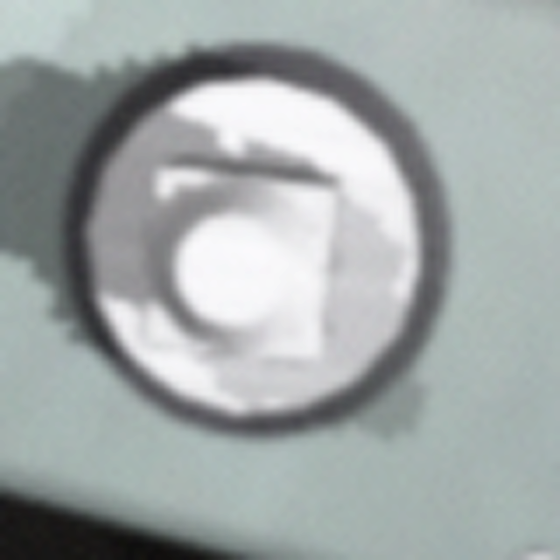

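```bash
python3 - <<'E'
from h import *
o=r.get_obs()["position"]; im=r.camera("wrist"); print(o,r.get_obs()["position"])
a=cv2.imread("pics/w1c.png")
c=cv2.resize(im[135:215,260:340],None,fx=7,fy=7,interpolation=cv2.INTER_CUBIC); c=cv2.convertScaleAbs(c,alpha=1.3,beta=-60)[:,:,::-1]
sh=cv2.phaseCorrelate(np.float32(a[:,:,1]),np.float32(c[:,:,1]))[0]; sh=np.array(sh)/7; print("shift px",sh)
P=lambda x,y,z: onz("wrist",260+x/7+sh[0],135+y/7+sh[1],z)
print("tip",P(230,268,.138),"collar",P(262,240,.105))
q=[P(*p,.132)[:2] for p in((157,175),(335,182),(318,360),(145,345))]; q=np.array(q); print(q, q.mean(0))
for i in range(4):
    d=q[(i+1)%4]-q[i]; print(np.hypot(*d), np.degrees(np.arctan2(d[1],d[0]))%90)
E
```

```text
[ 0.47101663 -0.22782919  0.27927495] [ 0.47052989 -0.22871886  0.27921822]
shift px [-0.00196436  0.00034625]
tip [ 0.50365131 -0.19129592  0.138     ] collar [ 0.5045347  -0.19218823  0.105     ]
[[ 0.50996014 -0.18030612]
 [ 0.51569545 -0.19903342]
 [ 0.49656346 -0.20341778]
 [ 0.49177472 -0.18460189]] [ 0.50349844 -0.1918398 ]
0.019585855718801216 17.02741055840501
0.01962792924808625 12.907243937944912
0.019415706283726006 14.278920207875387
0.018685906167841906 13.290818750891683
```

Call:
{"fn": "servo_tool", "kwargs": {"commands": [{"tx": 0.021, "ty": -0.0446, "tz": 0, "wx": 0, "wy": 0, "wz": 0, "claw": 1}, {"tx": 0.021, "ty": -0.0446, "tz": 0, "wx": 0, "wy": 0, "wz": 0, "claw": 1}, {"tx": 0.021, "ty": -0.0446, "tz": 0, "wx": 0, "wy": 0, "wz": 0, "claw": 1}, {"tx": 0.021, "ty": -0.0446, "tz": 0, "wx": 0, "wy": 0, "wz": 0, "claw": 1}, {"tx": 0.021, "ty": -0.0446, "tz": 0, "wx": 0, "wy": 0, "wz": 0, "claw": 1}, {"tx": 0.021, "ty": -0.0446, "tz": 0, "wx": 0, "wy": 0, "wz": 0, "claw": 1}, {"tx": 0.021, "ty": -0.0446, "tz": 0, "wx": 0, "wy": 0, "wz": -0.117, "claw": 1}, {"tx": 0, "ty": 0, "tz": 0, "wx": 0, "wy": 0, "wz": -0.117, "claw": 1}, {"tx": 0, "ty": 0, "tz": 0, "wx": 0, "wy": 0, "wz": 0, "claw": 1}, {"tx": 0, "ty": 0, "tz": 0, "wx": 0, "wy": 0, "wz": 0, "claw": 1}]}}

```text
t: 3.45
position: [0.5066, 0.1136, 0.2791]
tool_rot: [0.96, 0.28, -0.0, 0.0]
contact_force: [0.5, -0.6, -0.6]
opening: 0.0856
grasp_force: 0.0
```

```bash
python3 - <<'E'
from h import *
for i in range(3): im=r.camera("wrist"); print(r.get_obs()["position"])
o=r.get_obs();print(Ro.from_quat(o["tool_rot"]).as_matrix().round(3))
print(proj("wrist",[[.535,.151,.054],[.596,.19,.099]]))
save("w2.png",im)
E
```

```text
[0.50658938 0.11385912 0.27920419]
[0.50653029 0.11414534 0.27925139]
[0.50651938 0.11442114 0.27929294]
[[ 0.842  0.539  0.   ]
 [ 0.539 -0.842 -0.   ]
 [-0.     0.    -1.   ]]
[[308.94823152 165.89187154]
 [305.46341305  78.38112484]]
```

View pics/w2.png

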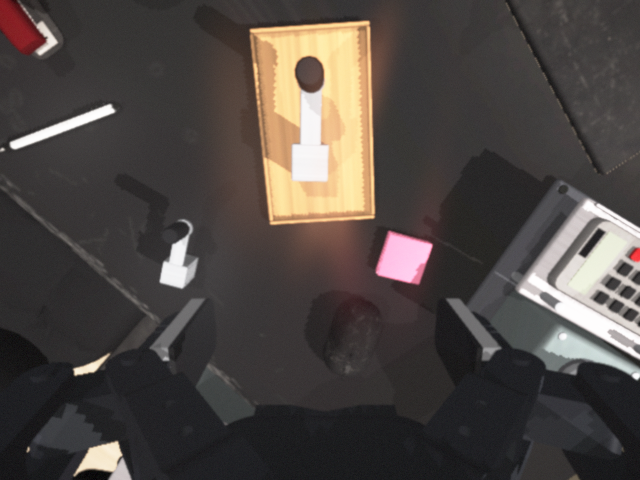

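The tray crank shows hub top at (310,163) and knob at (309,73), with its arm almost along tool x. Measuring it precisely now.

```bash
python3 - <<'E'
from h import *
im=cv2.imread("pics/w2.png"); g=im.min(2)
m=(g[60:200,270:350]>185).astype(np.uint8); n,l,s,c=cv2.connectedComponentsWithStats(m); k=1+s[1:,4].argmax(); print(s[k])
m=(l==k); rows=[(270+np.flatnonzero(m[y]).min(),270+np.flatnonzero(m[y]).max(),60+y) for y in range(m.shape[0]) if m[y].any()]
for q in rows[::4]: print(q,end=" ")
print()
arm=[((a+b)/2,y) for a,b,y in rows if b-a<28 and b-a>14]; hub=[(a,b,y) for a,b,y in rows if b-a>=28]
A=np.array([onz("wrist",*p,.054)[:2] for p in arm[3:-3]]); v=np.linalg.svd(A-A.mean(0))[2][0]; print("arm yaw",np.degrees(np.arctan2(v[1],v[0]))%180, A.mean(0))
w=np.array(hub); L=np.array([onz("wrist",a,y,.054)[:2] for a,b,y in hub[2:-2]]); R=np.array([onz("wrist",b+1,y,.054)[:2] for a,b,y in hub[2:-2]])
for e in(L,R):
    v=np.linalg.svd(e-e.mean(0))[2][0]; print("edge yaw",np.degrees(np.arctan2(v[1],v[0]))%180)
xm=(w[:,0].mean()+w[:,1].mean()+1)/2; C=onz("wrist",xm,(w[0,2]+w[-1,2]+1)/2,.054); print("hub",xm,w[0,2],w[-1,2],C)
o=r.get_obs(); print("hub in tool",Ro.from_quat(o["tool_rot"]).as_matrix().T@(C-o["position"]), o["position"])
print("knob",onz("wrist",309,70,.099))
T=[onz("wrist",*p,.012)[:2] for p in((250,29),(370,21),(375,217),(271,223))]; print("tray",np.mean(T,0),T)
E
```

```text
[  22   25   37   97 2442]
(np.int64(324), np.int64(324), 85) (np.int64(321), np.int64(322), 89) (np.int64(301), np.int64(321), 93) (np.int64(301), np.int64(321), 97) (np.int64(301), np.int64(321), 101) (np.int64(301), np.int64(321), 105) (np.int64(301), np.int64(320), 109) (np.int64(301), np.int64(320), 113) (np.int64(301), np.int64(320), 117) (np.int64(300), np.int64(320), 121) (np.int64(300), np.int64(320), 125) (np.int64(301), np.int64(320), 129) (np.int64(300), np.int64(320), 133) (np.int64(300), np.int64(320), 137) (np.int64(300), np.int64(320), 141) (np.int64(292), np.int64(328), 145) (np.int64(292), np.int64(328), 149) (np.int64(292), np.int64(328), 153) (np.int64(292), np.int64(327), 157) (np.int64(292), np.int64(327), 161) (np.int64(292), np.int64(327), 165) (np.int64(292), np.int64(327), 169) (np.int64(292), np.int64(327), 173) (np.int64(292), np.int64(327), 177) (np.int64(308), np.int64(326), 181) 
arm yaw 30.39916133961816 [0.57345451 0.17331406]
edge yaw 31.121530871491217
edge yaw 30.303133923529145
hub 310.16666666666663 145 180 [0.53800272 0.15145903 0.054     ]
hub in tool [ 0.04649669 -0.01432693  0.22528362] [0.50651938 0.11442114 0.27929294]
knob [0.60281875 0.19085952 0.099     ]
tray [0.56870301 0.16407444] [array([0.61346499, 0.27067357]), array([0.68345849, 0.17411289]), array([0.52368777, 0.05771327]), array([0.45420077, 0.15379803])]
```

Call:
{"fn": "servo_tool", "kwargs": {"commands": [{"tx": 0, "ty": 0, "tz": 0, "wx": 0, "wy": 0, "wz": 0.037, "claw": 1}, {"tx": 0.046, "ty": -0.016, "tz": 0, "wx": 0, "wy": 0, "wz": 0, "claw": 1}, {"tx": 0, "ty": 0, "tz": 0.04, "wx": 0, "wy": 0, "wz": 0, "claw": 1}, {"tx": 0, "ty": 0, "tz": 0.04, "wx": 0, "wy": 0, "wz": 0, "claw": 1}, {"tx": 0, "ty": 0, "tz": 0.04, "wx": 0, "wy": 0, "wz": 0, "claw": 1}, {"tx": 0, "ty": 0, "tz": 0.03, "wx": 0, "wy": 0, "wz": 0, "claw": 1}, {"tx": 0, "ty": 0, "tz": 0.02, "wx": 0, "wy": 0, "wz": 0, "claw": 1}, {"tx": 0, "ty": 0, "tz": 0, "wx": 0, "wy": 0, "wz": 0, "claw": 1}, {"tx": 0, "ty": 0, "tz": 0, "wx": 0, "wy": 0, "wz": 0, "claw": 1}, {"tx": 0, "ty": 0, "tz": 0, "wx": 0, "wy": 0, "wz": 0, "claw": 1}]}}

```text
t: 4.85
position: [0.5385, 0.1529, 0.1104]
tool_rot: [0.965, 0.264, 0.001, 0.0]
contact_force: [-0.8, 0.5, 0.3]
opening: 0.0852
grasp_force: 0.0
```

```bash
python3 - <<'E'
from h import *
for i in range(2): im=r.camera("wrist")
o=r.get_obs();print(o["position"],Ro.from_quat(o["tool_rot"]).as_euler("xyz"))
save("w3.png",im)
E
```

```text
[0.53832868 0.15276504 0.11018443] [ 3.14095402e+00 -1.52188237e-03  5.34319435e-01]
```

View pics/w3.png

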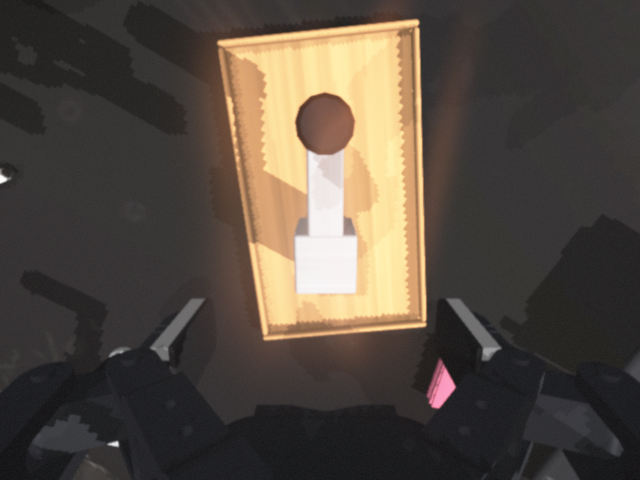

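The crank hub is centred between the fingers at (326,265). I'll descend and grip.

Call:
{"fn": "servo_tool", "kwargs": {"commands": [{"tx": 0, "ty": 0, "tz": 0.035, "wx": 0, "wy": 0, "wz": 0, "claw": 1}, {"tx": 0, "ty": 0, "tz": 0.035, "wx": 0, "wy": 0, "wz": 0, "claw": 1}, {"tx": 0, "ty": 0, "tz": 0.02, "wx": 0, "wy": 0, "wz": 0, "claw": 1}, {"tx": 0, "ty": 0, "tz": 0, "wx": 0, "wy": 0, "wz": 0, "claw": 1}, {"tx": 0, "ty": 0, "tz": 0, "wx": 0, "wy": 0, "wz": 0, "claw": 0}, {"tx": 0, "ty": 0, "tz": 0, "wx": 0, "wy": 0, "wz": 0, "claw": -1}, {"tx": 0, "ty": 0, "tz": 0, "wx": 0, "wy": 0, "wz": 0, "claw": -1}, {"tx": 0, "ty": 0, "tz": 0, "wx": 0, "wy": 0, "wz": 0, "claw": -1}, {"tx": 0, "ty": 0, "tz": 0, "wx": 0, "wy": 0, "wz": 0, "claw": -1}, {"tx": 0, "ty": 0, "tz": 0, "wx": 0, "wy": 0, "wz": 0, "claw": -1}], "grip_force": 60}}

```text
t: 6.2
position: [0.5386, 0.1529, 0.0204]
tool_rot: [0.964, 0.264, 0.001, 0.0]
contact_force: [-0.4, -0.6, 6.8]
opening: 0.0353
grasp_force: 61.0
```

Call:
{"fn": "servo_tool", "kwargs": {"commands": [{"tx": 0, "ty": 0, "tz": -0.015, "wx": 0, "wy": 0, "wz": 0, "claw": -1}, {"tx": 0, "ty": 0, "tz": -0.035, "wx": 0, "wy": 0, "wz": 0, "claw": -1}, {"tx": 0, "ty": 0, "tz": -0.04, "wx": 0, "wy": 0, "wz": 0, "claw": -1}, {"tx": 0, "ty": 0, "tz": -0.04, "wx": 0, "wy": 0, "wz": 0, "claw": -1}, {"tx": 0, "ty": 0, "tz": -0.04, "wx": 0, "wy": 0, "wz": 0, "claw": -1}, {"tx": 0, "ty": 0, "tz": -0.02, "wx": 0, "wy": 0, "wz": 0.1415, "claw": -1}, {"tx": 0, "ty": 0, "tz": 0, "wx": 0, "wy": 0, "wz": 0.1415, "claw": -1}, {"tx": -0.015, "ty": 0.0407, "tz": 0, "wx": 0, "wy": 0, "wz": 0, "claw": -1}, {"tx": -0.015, "ty": 0.0407, "tz": 0, "wx": 0, "wy": 0, "wz": 0, "claw": -1}, {"tx": -0.015, "ty": 0.0407, "tz": 0, "wx": 0, "wy": 0, "wz": 0, "claw": -1}]}}

```text
t: 7.45
position: [0.5237, 0.022, 0.2096]
tool_rot: [0.992, 0.126, -0.0, 0.0]
contact_force: [0.9, -0.5, -2.9]
opening: 0.0354
grasp_force: 60.7
```

Call:
{"fn": "servo_tool", "kwargs": {"commands": [{"tx": -0.015, "ty": 0.0407, "tz": 0, "wx": 0, "wy": 0, "wz": 0, "claw": -1}, {"tx": -0.015, "ty": 0.0407, "tz": 0, "wx": 0, "wy": 0, "wz": 0, "claw": -1}, {"tx": -0.015, "ty": 0.0407, "tz": 0, "wx": 0, "wy": 0, "wz": 0, "claw": -1}, {"tx": -0.015, "ty": 0.0407, "tz": 0, "wx": 0, "wy": 0, "wz": 0, "claw": -1}, {"tx": -0.015, "ty": 0.0407, "tz": 0, "wx": 0, "wy": 0, "wz": 0, "claw": -1}, {"tx": 0, "ty": 0, "tz": 0, "wx": 0, "wy": 0, "wz": 0, "claw": -1}, {"tx": 0, "ty": 0, "tz": 0.02, "wx": 0, "wy": 0, "wz": 0, "claw": -1}, {"tx": 0, "ty": 0, "tz": 0, "wx": 0, "wy": 0, "wz": 0, "claw": -1}, {"tx": 0, "ty": 0, "tz": 0, "wx": 0, "wy": 0, "wz": 0, "claw": -1}, {"tx": 0, "ty": 0, "tz": 0, "wx": 0, "wy": 0, "wz": 0, "claw": -1}]}}

```text
t: 8.7
position: [0.5031, -0.1923, 0.1901]
tool_rot: [0.992, 0.126, 0.001, 0.0]
contact_force: [0.0, -0.1, -3.4]
opening: 0.0353
grasp_force: 60.8
```

```bash
python3 - <<'E'
from h import *
for i in range(2): im=r.camera("wrist")
s=r.camera("scene"); t=r.camera("top")
o=r.get_obs();print(o["position"],Ro.from_quat(o["tool_rot"]).as_euler("xyz",degrees=True),o["contact_force"],o["opening"])
u=proj("scene",[[.503,-.192,.13]])[0].astype(int); print(u)
a=cv2.resize(s[u[1]-60:u[1]+30,u[0]-45:u[0]+45],(400,400),interpolation=cv2.INTER_CUBIC)
b=cv2.resize(im,(533,400)); save("c4.png",np.hstack([a,b[:,:390]])); save("w4.png",im); save("s4.png",s)
E
```

```text
[ 0.50283833 -0.19248204  0.18963322] [ 1.79977219e+02 -2.43025952e-02  1.44305607e+01] [-0.7316013  -0.26058454 -3.74534303] 0.03542973510117726
[371 203]
```

View pics/c4.png

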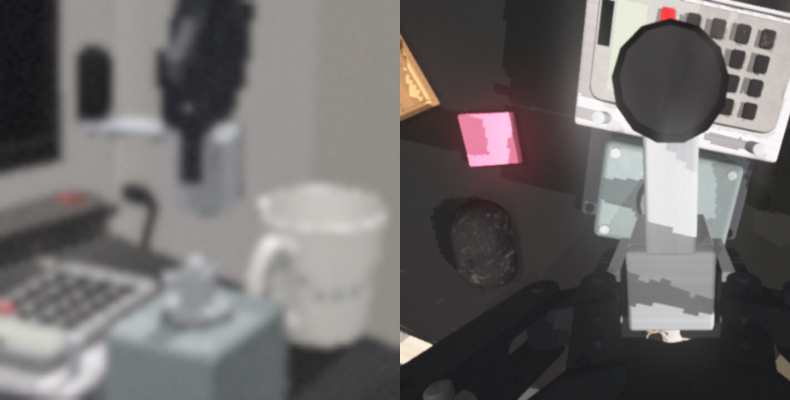

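```bash
python3 - <<'E'
from h import *
o=r.get_obs()["position"]; x,y=o[:2]; th=np.radians(14.4); c,s=np.cos(th),np.sin(th)
f=lambda X,Y:np.array([326+X*.225,143+Y*.225])
zb=o[2]-.0164
# hub vertical silhouettes at mid height
cor=np.array([[x+c*a-s*b,y+s*a+c*b,zb+.02] for a in(-.018,.018) for b in(-.018,.018)])
p=proj("scene",cor)[:,0]; print("pred hub L,R",p.min(),p.max(),"seen",f(176,0)[0],f(243,0)[0])
k=[x+.075*c,y+.075*s]; print("pred knob mid",proj("scene",[k+[zb+.0725]]),"seen",f(95,82))
for X in([.503,-.192],[.499,-.185],[.503,-.187],[.507,-.192]): print(X,"tip",proj("scene",[X+[.138]]),"collar",proj("scene",[X+[.108]]))
print("seen tip",f(195,258),"collar",f(196,308))
im=cv2.imread("pics/s4.png"); print(im[197:203,364:378,1])
sub=im[150:222,352:392]; cv2.imwrite("pics/s4c.png",cv2.convertScaleAbs(cv2.resize(sub,None,fx=8,fy=8,interpolation=cv2.INTER_CUBIC),alpha=1.3,beta=-30))
E
```

```text
pred hub L,R 363.33213958103715 379.61024485598637 seen 365.6 380.675
pred knob mid [[346.10402914 161.73607236]] seen [347.375 161.45 ]
[0.503, -0.192] tip [[371.0728351 200.9370879]] collar [[370.90902938 210.78917487]]
[0.499, -0.185] tip [[370.96301481 201.96282738]] collar [[370.79912739 211.85270038]]
[0.503, -0.187] tip [[370.1308799  201.46790527]] collar [[369.97395523 211.33858746]]
[0.507, -0.192] tip [[369.86815677 200.65794798]] collar [[369.71399384 210.49838289]]
seen tip [369.875 201.05 ] collar [370.1 212.3]
[[149 150 151 151 150 150 150 149 148 150 149 150 150 149]
 [148 151 151 150 151 151 151 152 150 150 150 150 149 149]
 [142 146 149 152 154 158 158 155 150 148 150 148 149 150]
 [125 136 143 150 163 174 174 165 154 149 149 149 150 149]
 [ 98 113 129 148 168 186 188 176 159 154 152 150 150 150]
 [ 87 101 120 142 165 179 181 177 166 161 157 151 149 150]]
```

View pics/s4c.png

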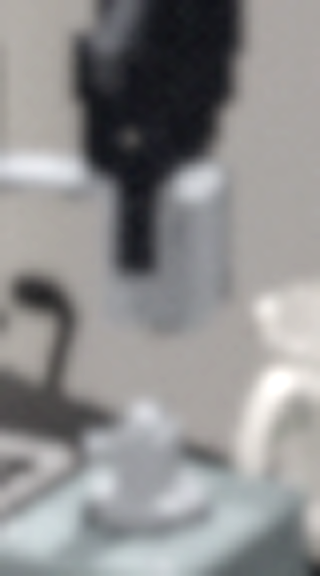

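```bash
python3 - <<'E'
from h import *
im=cv2.imread("pics/w4.png")
def blob(u,v,w=9):
    g=im[v-w:v+w+1,u-w:u+w+1].min(2).astype(float); g=np.clip(g-np.percentile(g,85),0,None); yy,xx=np.mgrid[v-w:v+w+1,u-w:u+w+1]; return (xx*g).sum()/g.sum(),(yy*g).sum()/g.sum()
B=[blob(258,180),blob(400,210),blob(245,275)]; print(np.round(B,1))
W=np.array([onz("wrist",*p,.101) for p in B]); print(W, "mid",(W[1]+W[2])/2, r.get_obs()["position"])
print(np.linalg.norm(W[0]-W[1]),np.linalg.norm(W[0]-W[2]))
a=cv2.imread("pics/w1.png"); c=cv2.cvtColor(cv2.resize(a[135:215,260:340],None,fx=7,fy=7,interpolation=cv2.INTER_CUBIC),6); d=cv2.imread("pics/w1c.png",0)
print("w1->w1c px",np.array(cv2.phaseCorrelate(np.float32(c),np.float32(d))[0])/7)
E
```

```text
[[260.  183.2]
 [400.6 210.5]
 [244.2 274.8]]
[[ 0.53348551 -0.14263319  0.101     ]
 [ 0.53871958 -0.23299422  0.101     ]
 [ 0.47124841 -0.14476327  0.101     ]] mid [ 0.504984   -0.18887874  0.101     ] [ 0.50283833 -0.19248204  0.18963322]
0.09051249508036668 0.062273534238099025
w1->w1c px [-1.05788397e-04 -5.13824713e-05]
```

Call:
{"fn": "servo_tool", "kwargs": {"commands": [{"tx": 0.0033, "ty": -0.0038, "tz": 0, "wx": 0, "wy": 0, "wz": 0, "claw": -1}, {"tx": 0, "ty": 0, "tz": 0.015, "wx": 0, "wy": 0, "wz": 0, "claw": -1}, {"tx": 0, "ty": 0, "tz": 0.012, "wx": 0, "wy": 0, "wz": 0, "claw": -1}, {"tx": 0, "ty": 0, "tz": 0.006, "wx": 0, "wy": 0, "wz": 0, "claw": -1}, {"tx": 0, "ty": 0, "tz": 0.003, "wx": 0, "wy": 0, "wz": 0, "claw": -1}, {"tx": 0, "ty": 0, "tz": 0.003, "wx": 0, "wy": 0, "wz": 0, "claw": -1}, {"tx": 0, "ty": 0, "tz": 0.002, "wx": 0, "wy": 0, "wz": 0, "claw": -1}, {"tx": 0, "ty": 0, "tz": 0, "wx": 0, "wy": 0, "wz": 0, "claw": -1}, {"tx": 0, "ty": 0, "tz": 0, "wx": 0, "wy": 0, "wz": 0, "claw": -1}, {"tx": 0, "ty": 0, "tz": 0, "wx": 0, "wy": 0, "wz": 0, "claw": -1}]}}

```text
t: 10.15
position: [0.505, -0.1881, 0.1484]
tool_rot: [0.992, 0.126, 0.0, 0.0]
contact_force: [0.2, -0.1, -2.8]
opening: 0.0355
grasp_force: 60.9
```

Call:
{"fn": "servo_tool", "kwargs": {"commands": [{"tx": 0, "ty": 0, "tz": 0.002, "wx": 0, "wy": 0, "wz": 0, "claw": -1}, {"tx": 0, "ty": 0, "tz": 0.002, "wx": 0, "wy": 0, "wz": 0, "claw": -1}, {"tx": 0, "ty": 0, "tz": 0.002, "wx": 0, "wy": 0, "wz": 0, "claw": -1}, {"tx": 0, "ty": 0, "tz": 0.001, "wx": 0, "wy": 0, "wz": 0, "claw": -1}, {"tx": 0, "ty": 0, "tz": 0, "wx": 0, "wy": 0, "wz": 0, "claw": -1}, {"tx": 0, "ty": 0, "tz": 0, "wx": 0, "wy": 0, "wz": 0, "claw": -1}, {"tx": 0, "ty": 0, "tz": 0, "wx": 0, "wy": 0, "wz": 0, "claw": -1}, {"tx": 0, "ty": 0, "tz": 0, "wx": 0, "wy": 0, "wz": 0, "claw": -1}, {"tx": 0, "ty": 0, "tz": 0, "wx": 0, "wy": 0, "wz": 0, "claw": -1}, {"tx": 0, "ty": 0, "tz": 0, "wx": 0, "wy": 0, "wz": 0, "claw": -1}]}}

```text
t: 11.4
position: [0.5049, -0.1881, 0.1413]
tool_rot: [0.992, 0.125, -0.0, 0.0]
contact_force: [0.6, 0.7, -2.8]
opening: 0.0351
grasp_force: 60.9
```

Call:
{"fn": "servo_tool", "kwargs": {"commands": [{"tx": 0, "ty": 0, "tz": 0.004, "wx": 0, "wy": 0, "wz": 0, "claw": -1}, {"tx": 0, "ty": 0, "tz": 0.004, "wx": 0, "wy": 0, "wz": 0, "claw": -1}, {"tx": 0, "ty": 0, "tz": 0.003, "wx": 0, "wy": 0, "wz": 0, "claw": -1}, {"tx": 0, "ty": 0, "tz": 0.002, "wx": 0, "wy": 0, "wz": 0, "claw": -1}, {"tx": 0, "ty": 0, "tz": 0.002, "wx": 0, "wy": 0, "wz": 0, "claw": -1}, {"tx": 0, "ty": 0, "tz": 0.001, "wx": 0, "wy": 0, "wz": 0, "claw": -1}, {"tx": 0, "ty": 0, "tz": 0.001, "wx": 0, "wy": 0, "wz": 0, "claw": -1}, {"tx": 0, "ty": 0, "tz": 0, "wx": 0, "wy": 0, "wz": 0, "claw": -1}, {"tx": 0, "ty": 0, "tz": 0, "wx": 0, "wy": 0, "wz": 0, "claw": -1}, {"tx": 0, "ty": 0, "tz": 0, "wx": 0, "wy": 0, "wz": 0, "claw": -1}]}}

```text
t: 12.65
position: [0.505, -0.1881, 0.1244]
tool_rot: [0.992, 0.126, 0.0, 0.0]
contact_force: [-0.6, -0.0, -1.3]
opening: 0.0353
grasp_force: 61.0
```

Call:
{"fn": "servo_tool", "kwargs": {"commands": [{"tx": 0, "ty": 0, "tz": 0, "wx": 0, "wy": 0, "wz": 0, "claw": 0}, {"tx": 0, "ty": 0, "tz": 0, "wx": 0, "wy": 0, "wz": 0, "claw": 1}, {"tx": 0, "ty": 0, "tz": 0, "wx": 0, "wy": 0, "wz": 0, "claw": 1}, {"tx": 0, "ty": 0, "tz": 0, "wx": 0, "wy": 0, "wz": 0, "claw": 1}, {"tx": 0, "ty": 0, "tz": -0.03, "wx": 0, "wy": 0, "wz": 0, "claw": 1}, {"tx": 0, "ty": 0, "tz": -0.03, "wx": 0, "wy": 0, "wz": 0, "claw": 1}, {"tx": 0, "ty": 0, "tz": -0.035, "wx": 0, "wy": 0, "wz": 0, "claw": 1}, {"tx": 0, "ty": 0, "tz": 0, "wx": 0, "wy": 0, "wz": 0, "claw": 1}, {"tx": 0, "ty": 0, "tz": 0, "wx": 0, "wy": 0, "wz": 0, "claw": 1}, {"tx": 0, "ty": 0, "tz": 0, "wx": 0, "wy": 0, "wz": 0, "claw": 1}]}}

```text
t: 13.9
position: [0.5041, -0.1878, 0.2181]
tool_rot: [0.992, 0.126, -0.001, -0.001]
contact_force: [0.9, -0.2, -0.0]
opening: 0.0858
grasp_force: 0.0
```

```bash
python3 - <<'E'
from h import *
im=r.camera("wrist");s=r.camera("scene")
o=r.get_obs();print(o["position"],o["contact_force"],o["opening"])
save("w5.png",im); save("s5.png",s)
a=cv2.resize(s[140:265,290:400],(352,400),interpolation=cv2.INTER_CUBIC)
save("c5.png",np.hstack([a,cv2.resize(im,(533,400))[:,60:500]]))
E
```

```text
[ 0.50435342 -0.18786264  0.21825172] [0.2841913  0.32556626 0.03269911] 0.08524844628269193
```

View pics/c5.png

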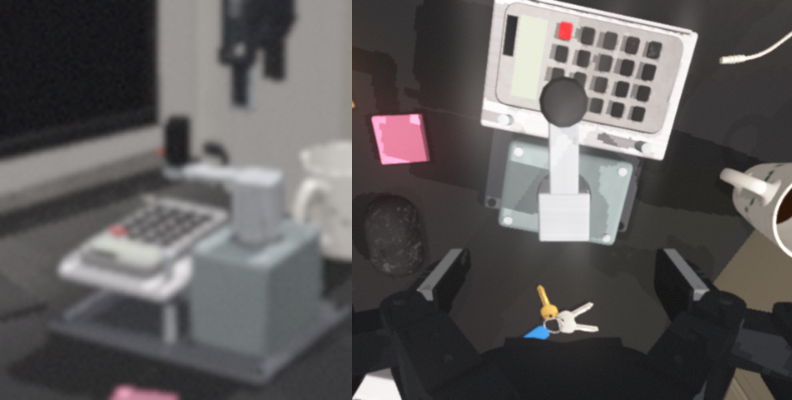

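The crank is seated on the collar. Next I estimate the platform height from the platform's known 176 mm width.

```bash
python3 - <<'E'
from h import *
from scipy.optimize import brentq
im=cv2.imread("pics/w5.png")
g=cv2.cvtColor(im,6)
for nm,p,q in [("near",(226.8,153.6),(442.8,189.6)),("far",(242,0),(461,40)),]:
    f=lambda z: np.linalg.norm(onz("wrist",*p,z)-onz("wrist",*q,z))-.176
    z=brentq(f,0,.2); print(nm,z,"joint",z-.05, onz("wrist",*p,z),onz("wrist",*q,z))
# housing check: 110 wide top edge z=.1
cv2.imwrite("pics/c6.png",cv2.resize(im[120:220,200:470],None,fx=2.9,fy=2.9,interpolation=cv2.INTER_CUBIC))
E
```

```text
near 0.06090403246921581 joint 0.010904032469215806 [ 0.54063439 -0.09795775  0.06090403] [ 0.55607336 -0.27327928  0.06090403]
far 0.03237835740758418 joint -0.017621642592415825 [ 0.6556718  -0.08201253  0.03237836] [ 0.67150632 -0.25729877  0.03237836]
```

Call:
{"fn": "servo_tool", "kwargs": {"commands": [{"tx": 0.032, "ty": -0.019, "tz": 0, "wx": 0, "wy": 0, "wz": 0, "claw": -1}, {"tx": 0.033, "ty": -0.019, "tz": 0, "wx": 0, "wy": 0, "wz": 0, "claw": -1}, {"tx": 0, "ty": 0, "tz": 0, "wx": 0, "wy": 0, "wz": 0, "claw": -1}, {"tx": 0, "ty": 0, "tz": 0, "wx": 0, "wy": 0, "wz": 0, "claw": -1}, {"tx": 0, "ty": 0, "tz": 0.02, "wx": 0, "wy": 0, "wz": 0, "claw": -1}, {"tx": 0, "ty": 0, "tz": 0.02, "wx": 0, "wy": 0, "wz": 0, "claw": -1}, {"tx": 0, "ty": 0, "tz": 0.01, "wx": 0, "wy": 0, "wz": 0, "claw": -1}, {"tx": 0, "ty": 0, "tz": 0, "wx": 0, "wy": 0, "wz": 0, "claw": -1}, {"tx": 0, "ty": 0, "tz": 0, "wx": 0, "wy": 0, "wz": 0, "claw": -1}, {"tx": 0, "ty": 0, "tz": 0, "wx": 0, "wy": 0, "wz": 0, "claw": -1}]}}

```text
t: 15.25
position: [0.5588, -0.1352, 0.1701]
tool_rot: [0.992, 0.125, 0.001, 0.0]
contact_force: [0.6, -0.4, -0.2]
opening: -0.0001
grasp_force: 0.0
```

```bash
python3 - <<'E'
from h import *
a=np.radians(np.arange(-30,331,12)); p=.075*np.c_[np.cos(a),np.sin(a)]
d=np.round(np.diff(p,axis=0),4)
for i in range(0,30,10): print([tuple(map(float,x)) for x in d[i:i+10]])
E
```

```text
[(0.0064, 0.0143), (0.0033, 0.0153), (0.0, 0.0157), (-0.0033, 0.0153), (-0.0064, 0.0143), (-0.0092, 0.0127), (-0.0117, 0.0105), (-0.0136, 0.0078), (-0.0149, 0.0048), (-0.0156, 0.0016)]
[(-0.0156, -0.0016), (-0.0149, -0.0048), (-0.0136, -0.0078), (-0.0117, -0.0105), (-0.0092, -0.0127), (-0.0064, -0.0143), (-0.0033, -0.0153), (0.0, -0.0157), (0.0033, -0.0153), (0.0064, -0.0143)]
[(0.0092, -0.0127), (0.0117, -0.0105), (0.0136, -0.0078), (0.0149, -0.0048), (0.0156, -0.0016), (0.0156, 0.0016), (0.0149, 0.0048), (0.0136, 0.0078), (0.0117, 0.0105), (0.0092, 0.0127)]
```

Call:
{"fn": "servo_tool", "kwargs": {"commands": [{"tx": 0.0064, "ty": 0.0143, "tz": 0, "wx": 0, "wy": 0, "wz": 0, "claw": -1}, {"tx": 0.0033, "ty": 0.0153, "tz": 0, "wx": 0, "wy": 0, "wz": 0, "claw": -1}, {"tx": 0, "ty": 0.0157, "tz": 0, "wx": 0, "wy": 0, "wz": 0, "claw": -1}, {"tx": -0.0033, "ty": 0.0153, "tz": 0, "wx": 0, "wy": 0, "wz": 0, "claw": -1}, {"tx": -0.0064, "ty": 0.0143, "tz": 0, "wx": 0, "wy": 0, "wz": 0, "claw": -1}, {"tx": -0.0092, "ty": 0.0127, "tz": 0, "wx": 0, "wy": 0, "wz": 0, "claw": -1}, {"tx": -0.0117, "ty": 0.0105, "tz": 0, "wx": 0, "wy": 0, "wz": 0, "claw": -1}, {"tx": -0.0136, "ty": 0.0078, "tz": 0, "wx": 0, "wy": 0, "wz": 0, "claw": -1}, {"tx": -0.0149, "ty": 0.0048, "tz": 0, "wx": 0, "wy": 0, "wz": 0, "claw": -1}, {"tx": -0.0156, "ty": 0.0016, "tz": 0, "wx": 0, "wy": 0, "wz": 0, "claw": -1}]}}

```text
t: 16.5
position: [0.5226, -0.2605, 0.1695]
tool_rot: [0.992, 0.125, 0.0, 0.0]
contact_force: [0.8, 2.6, 0.2]
opening: -0.0001
grasp_force: 1.4
```

```bash
python3 - <<'E'
from h import *
im=r.camera("wrist");s=r.camera("scene")
o=r.get_obs();print(o["position"],o["contact_force"],o["moment"])
save("w7.png",im)
save("c7.png",np.hstack([cv2.resize(s[140:265,290:400],(352,400),interpolation=cv2.INTER_CUBIC),cv2.resize(im,(533,400))[:,60:500]]))
E
```

```text
[ 0.52132165 -0.26126067  0.16939172] [0.53786866 0.01087514 0.20955665] [ 0.05019481 -0.07521677  0.01044578]
```

View pics/c7.png

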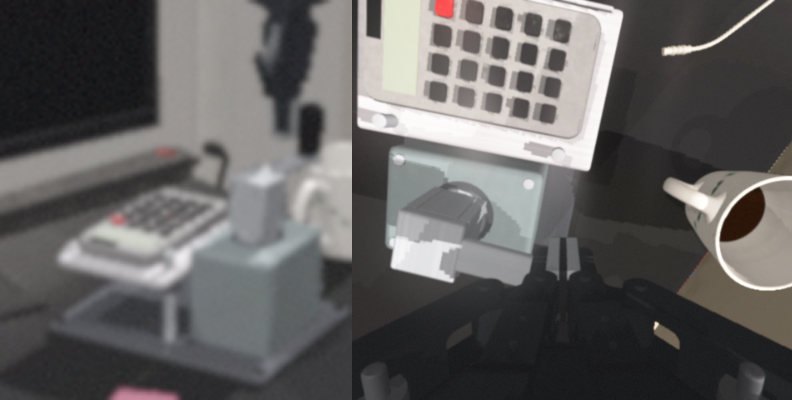

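The crank has turned about 110°, is still seated, and the platform is rising. I've used my 10 picture views, so from here I go by numbers only.

Call:
{"fn": "servo_tool", "kwargs": {"commands": [{"tx": -0.0156, "ty": -0.0016, "tz": 0, "wx": 0, "wy": 0, "wz": 0, "claw": -1}, {"tx": -0.0149, "ty": -0.0048, "tz": 0, "wx": 0, "wy": 0, "wz": 0, "claw": -1}, {"tx": -0.0136, "ty": -0.0078, "tz": 0, "wx": 0, "wy": 0, "wz": 0, "claw": -1}, {"tx": -0.0117, "ty": -0.0105, "tz": 0, "wx": 0, "wy": 0, "wz": 0, "claw": -1}, {"tx": -0.0092, "ty": -0.0127, "tz": 0, "wx": 0, "wy": 0, "wz": 0, "claw": -1}, {"tx": -0.0064, "ty": -0.0143, "tz": 0, "wx": 0, "wy": 0, "wz": 0, "claw": -1}, {"tx": -0.0033, "ty": -0.0153, "tz": 0, "wx": 0, "wy": 0, "wz": 0, "claw": -1}, {"tx": 0, "ty": -0.0157, "tz": 0, "wx": 0, "wy": 0, "wz": 0, "claw": -1}, {"tx": 0.0033, "ty": -0.0153, "tz": 0, "wx": 0, "wy": 0, "wz": 0, "claw": -1}, {"tx": 0.0064, "ty": -0.0143, "tz": 0, "wx": 0, "wy": 0, "wz": 0, "claw": -1}]}}

```text
t: 17.85
position: [0.4319, -0.1664, 0.1691]
tool_rot: [0.992, 0.126, -0.001, -0.0]
contact_force: [0.8, -2.5, -0.1]
opening: -0.0003
grasp_force: 1.0
```

Call:
{"fn": "servo_tool", "kwargs": {"commands": [{"tx": 0.0092, "ty": -0.0127, "tz": 0, "wx": 0, "wy": 0, "wz": 0, "claw": -1}, {"tx": 0.0117, "ty": -0.0105, "tz": 0, "wx": 0, "wy": 0, "wz": 0, "claw": -1}, {"tx": 0.0136, "ty": -0.0078, "tz": 0, "wx": 0, "wy": 0, "wz": 0, "claw": -1}, {"tx": 0.0149, "ty": -0.0048, "tz": 0, "wx": 0, "wy": 0, "wz": 0, "claw": -1}, {"tx": 0.0156, "ty": -0.0016, "tz": 0, "wx": 0, "wy": 0, "wz": 0, "claw": -1}, {"tx": 0.0156, "ty": 0.0016, "tz": 0, "wx": 0, "wy": 0, "wz": 0, "claw": -1}, {"tx": 0, "ty": 0, "tz": 0, "wx": 0, "wy": 0, "wz": 0, "claw": -1}, {"tx": 0, "ty": 0, "tz": 0, "wx": 0, "wy": 0, "wz": 0, "claw": -1}, {"tx": 0, "ty": 0, "tz": 0, "wx": 0, "wy": 0, "wz": 0, "claw": -1}, {"tx": 0, "ty": 0, "tz": 0, "wx": 0, "wy": 0, "wz": 0, "claw": -1}]}}

```text
t: 19.1
position: [0.4949, -0.1131, 0.1679]
tool_rot: [0.992, 0.125, -0.008, -0.001]
contact_force: [-21.3, -1.5, 12.0]
opening: -0.0003
grasp_force: 10.5
```

```bash
python3 - <<'E'
from h import *
s=r.camera("scene"); t=r.camera("top"); save("s8.png",s); o=r.get_obs(); print(o["position"],o["contact_force"])
# platform height from scene: track vertical motion of the calculator/platform patch since s5 (start)
a=cv2.cvtColor(cv2.imread("pics/s5.png"),6); b=cv2.cvtColor(s,7)
tp=a[195:226,306:345]; m=cv2.matchTemplate(b[160:240,295:360],tp,cv2.TM_CCOEFF_NORMED); _,v,_,l=cv2.minMaxLoc(m); print(v,"shift",l[0]+295-306,l[1]+160-195)
k=m[:,l[0]]; i=l[1]; print(np.round(k[i-1:i+2],3))
for z in(.061,.071,.081,.09,.1): print(z,proj("scene",[[.6,-.15,z]]))
E
```

```text
[ 0.49497219 -0.1130817   0.16788514] [-20.85062125  -1.42890273  12.58674659]
0.7442047595977783 shift -6 -31
[0.741 0.744 0.736]
0.061 [[334.76514435 223.31271953]]
0.071 [[334.72676095 220.16388514]]
0.081 [[334.68811847 216.99900981]]
0.09 [[334.65311696 214.13682994]]
0.1 [[334.61397635 210.94121965]]
```

```bash
python3 - <<'E'
from h import *
a=cv2.imread("pics/s5.png"); b=cv2.imread("pics/s8.png")
for (x0,x1,y0,y1) in [(302,326,212,230),(302,318,214,230),(308,330,208,226)]:
    m=cv2.matchTemplate(b[y0-22:y1+4,x0-2:x1+2],a[y0:y1,x0:x1],cv2.TM_CCOEFF_NORMED); _,v,_,l=cv2.minMaxLoc(m); print(round(v,3),l[0]-2,l[1]-22, np.round(m[max(l[1]-1,0):l[1]+2,l[0]],3))
# column profiles through platform left part
for u in (312,316,320): print(u,"s5",a[200:232,u,1].tolist(),"\n   s8",b[200:232,u,1].tolist())
E
```

```text
0.942 0 -10 [0.858 0.942 0.896]
0.932 0 -10 [0.869 0.932 0.887]
0.956 0 -10 [0.889 0.956 0.907]
312 s5 [68, 56, 51, 50, 53, 54, 62, 72, 86, 90, 89, 89, 89, 90, 88, 86, 86, 95, 117, 148, 171, 190, 207, 211, 198, 178, 150, 117, 89, 77, 75, 73] 
   s8 [69, 55, 53, 53, 57, 57, 61, 86, 135, 180, 199, 199, 201, 199, 191, 178, 156, 125, 97, 87, 85, 80, 81, 80, 79, 78, 74, 75, 74, 75, 74, 74]
316 s5 [51, 50, 48, 50, 52, 59, 75, 84, 89, 87, 89, 89, 86, 87, 94, 117, 146, 163, 159, 146, 135, 136, 149, 168, 183, 186, 175, 152, 117, 85, 71, 70] 
   s8 [50, 50, 50, 55, 65, 103, 141, 166, 161, 146, 133, 134, 146, 166, 180, 180, 170, 147, 118, 93, 81, 78, 77, 76, 74, 74, 74, 71, 72, 68, 71, 70]
320 s5 [46, 50, 50, 52, 59, 73, 82, 86, 85, 84, 87, 87, 102, 138, 175, 196, 198, 178, 138, 125, 130, 129, 129, 145, 166, 182, 184, 173, 150, 116, 92, 96] 
   s8 [50, 56, 75, 114, 155, 182, 186, 164, 127, 117, 126, 124, 125, 132, 150, 164, 170, 164, 146, 116, 91, 78, 75, 70, 70, 70, 69, 67, 68, 73, 83, 97]
```

Call:
{"fn": "servo_tool", "kwargs": {"commands": [{"tx": 0.0015, "ty": 0.0003, "tz": 0, "wx": 0, "wy": 0, "wz": 0, "claw": -1}, {"tx": 0.0015, "ty": 0.0003, "tz": 0, "wx": 0, "wy": 0, "wz": 0, "claw": -1}, {"tx": 0, "ty": 0, "tz": 0, "wx": 0, "wy": 0, "wz": 0, "claw": -1}, {"tx": 0, "ty": 0, "tz": 0, "wx": 0, "wy": 0, "wz": 0, "claw": -1}, {"tx": 0, "ty": 0, "tz": 0, "wx": 0, "wy": 0, "wz": 0, "claw": -1}, {"tx": 0, "ty": 0, "tz": 0, "wx": 0, "wy": 0, "wz": 0, "claw": -1}, {"tx": 0, "ty": 0, "tz": 0, "wx": 0, "wy": 0, "wz": 0, "claw": -1}, {"tx": 0, "ty": 0, "tz": 0, "wx": 0, "wy": 0, "wz": 0, "claw": -1}, {"tx": 0, "ty": 0, "tz": 0, "wx": 0, "wy": 0, "wz": 0, "claw": -1}, {"tx": 0, "ty": 0, "tz": 0, "wx": 0, "wy": 0, "wz": 0, "claw": -1}]}}

```text
t: 20.45
position: [0.4957, -0.113, 0.1677]
tool_rot: [0.992, 0.125, -0.011, -0.001]
contact_force: [-27.0, -1.7, 17.2]
opening: -0.0002
grasp_force: 13.9
```

Call:
{"fn": "servo_tool", "kwargs": {"commands": [{"tx": -0.015, "ty": -0.001, "tz": 0, "wx": 0, "wy": 0, "wz": 0, "claw": -1}, {"tx": -0.015, "ty": -0.001, "tz": 0, "wx": 0, "wy": 0, "wz": 0, "claw": -1}, {"tx": 0, "ty": 0, "tz": -0.03, "wx": 0, "wy": 0, "wz": 0, "claw": -1}, {"tx": 0, "ty": 0, "tz": -0.03, "wx": 0, "wy": 0, "wz": -0.18, "claw": -1}, {"tx": 0, "ty": 0, "tz": 0, "wx": 0, "wy": 0, "wz": -0.18, "claw": -1}, {"tx": 0, "ty": 0, "tz": 0, "wx": 0, "wy": 0, "wz": -0.18, "claw": -1}, {"tx": 0, "ty": 0, "tz": 0, "wx": 0, "wy": 0, "wz": -0.18, "claw": -1}, {"tx": 0, "ty": 0, "tz": 0, "wx": 0, "wy": 0, "wz": -0.18, "claw": 1}, {"tx": 0, "ty": 0, "tz": 0, "wx": 0, "wy": 0, "wz": -0.18, "claw": 1}, {"tx": 0, "ty": 0, "tz": 0, "wx": 0, "wy": 0, "wz": 0, "claw": 1}]}}

```text
t: 21.7
position: [0.4758, -0.1179, 0.2295]
tool_rot: [0.787, 0.617, 0.001, 0.0]
contact_force: [-0.4, -0.3, 0.1]
opening: 0.0545
grasp_force: 0.0
```

Call:
{"fn": "servo_tool", "kwargs": {"commands": [{"tx": -0.0305, "ty": 0.0225, "tz": 0, "wx": 0, "wy": 0, "wz": 0, "claw": 1}, {"tx": -0.0305, "ty": 0.0225, "tz": 0, "wx": 0, "wy": 0, "wz": 0, "claw": 1}, {"tx": 0, "ty": 0, "tz": 0, "wx": 0, "wy": 0, "wz": 0, "claw": 1}, {"tx": 0, "ty": 0, "tz": 0, "wx": 0, "wy": 0, "wz": 0, "claw": 1}, {"tx": 0, "ty": 0, "tz": 0, "wx": 0, "wy": 0, "wz": 0, "claw": 1}, {"tx": 0, "ty": 0, "tz": 0, "wx": 0, "wy": 0, "wz": 0, "claw": 1}, {"tx": 0, "ty": 0, "tz": 0, "wx": 0, "wy": 0, "wz": 0, "claw": 1}, {"tx": 0, "ty": 0, "tz": 0, "wx": 0, "wy": 0, "wz": 0, "claw": 1}, {"tx": 0, "ty": 0, "tz": 0, "wx": 0, "wy": 0, "wz": 0, "claw": 1}, {"tx": 0, "ty": 0, "tz": 0, "wx": 0, "wy": 0, "wz": 0, "claw": 1}]}}

```text
t: 22.95
position: [0.5044, -0.188, 0.2293]
tool_rot: [0.786, 0.618, -0.0, 0.0]
contact_force: [-0.1, -0.3, -0.5]
opening: 0.0855
grasp_force: 0.0
```

```bash
python3 - <<'E'
from h import *
im=r.camera("wrist"); s=r.camera("scene"); save("w9.png",im); save("s9.png",s); o=r.get_obs(); print(o["position"],o["contact_force"])
print("pred hub,arm mid,knob",proj("wrist",[[.505,-.188,.158]]+[[.505+d*np.cos(np.radians(76)),-.188+d*np.sin(np.radians(76)),z] for d,z in((.04,.158),(.075,.203))]).round(0).tolist())
a=cv2.imread("pics/s5.png"); b=s[:,:,::-1]; x0,x1,y0,y1=302,326,212,230
m=cv2.matchTemplate(b[y0-22:y1+4,x0-2:x1+2],a[y0:y1,x0:x1],cv2.TM_CCOEFF_NORMED); _,v,_,l=cv2.minMaxLoc(m); print("rise px",v,l[0]-2,l[1]-22)
for q in("crank","crank_knob","riser"):
  print(q,[(np.round(d["extent"]),round(d["confidence"],2)) for d in r.recognise(q,"wrist")])
d=[d for d in r.cut_out("crank","wrist")]
for e in d[:2]:
  p=np.argwhere(e["mask"])[:,::-1]; print(e["extent"],e["confidence"],len(p))
  for y in range(int(e["extent"][1]),int(e["extent"][3])+1,5):
    w=np.flatnonzero(e["mask"][y]); 
    if len(w): print((y,w.min(),w.max()),end=" ")
  print()
g=im.min(2)
for y in range(90,320,8): print(y,g[y,250:400:5].tolist())
E
```

```text
[ 0.50438475 -0.18798385  0.22924844] [ 0.22698712 -0.66863484 -0.59836225]
pred hub,arm mid,knob [[325.0, 255.0], [326.0, 189.0], [326.0, 122.0]]
rise px 0.9485007524490356 0 -10
crank [(array([269.,  99., 362., 286.]), 0.86)]
crank_knob [(array([269.,  96., 358., 285.]), 0.71)]
riser [(array([248.,  46., 547., 315.]), 0.67)]
[266.9, 96.8, 359.9, 286.5] 0.74 8565
(101, np.int64(282), np.int64(306)) (106, np.int64(275), np.int64(314)) (111, np.int64(271), np.int64(317)) (116, np.int64(269), np.int64(321)) (121, np.int64(269), np.int64(323)) (126, np.int64(268), np.int64(324)) (131, np.int64(269), np.int64(324)) (136, np.int64(272), np.int64(323)) (141, np.int64(274), np.int64(322)) (146, np.int64(279), np.int64(323)) (151, np.int64(285), np.int64(323)) (156, np.int64(290), np.int64(324)) (161, np.int64(291), np.int64(325)) (166, np.int64(292), np.int64(326)) (171, np.int64(293), np.int64(327)) (176, np.int64(294), np.int64(327)) (181, np.int64(295), np.int64(328)) (186, np.int64(296), np.int64(329)) (191, np.int64(297), np.int64(330)) (196, np.int64(298), np.int64(331)) (201, np.int6
[... 4051 characters left out ...]
, 187, 189, 187, 235, 198, 121, 65]
282 [61, 64, 65, 65, 66, 71, 75, 77, 113, 163, 152, 229, 233, 234, 231, 224, 187, 169, 166, 189, 188, 186, 187, 184, 186, 187, 180, 125, 42, 41]
290 [63, 62, 63, 65, 69, 70, 73, 78, 78, 151, 154, 153, 174, 181, 181, 179, 182, 186, 184, 186, 185, 155, 96, 69, 57, 50, 46, 45, 44, 45]
298 [60, 62, 60, 64, 64, 67, 72, 75, 72, 88, 179, 232, 190, 184, 186, 176, 123, 90, 89, 83, 81, 76, 68, 63, 54, 50, 49, 48, 46, 46]
306 [60, 59, 60, 62, 64, 68, 70, 71, 72, 67, 76, 81, 71, 70, 72, 74, 77, 80, 84, 77, 76, 71, 68, 62, 58, 49, 45, 44, 43, 42]
314 [50, 57, 61, 58, 62, 64, 64, 69, 67, 67, 63, 68, 67, 66, 69, 68, 72, 71, 75, 68, 69, 67, 62, 57, 53, 47, 47, 46, 49, 50]
```

```bash
python3 - <<'E'
from h import *
from scipy.optimize import brentq
import json
im=cv2.imread("pics/w9.png"); g=im.min(2); m=(g>200).astype(np.uint8); m[:,:340]=0
n,l,s,c=cv2.connectedComponentsWithStats(m); k=1+s[1:,4].argmax(); print(s[k])
cnt=max(cv2.findContours((l==k).astype(np.uint8),0,2)[0],key=cv2.contourArea); h=cv2.approxPolyDP(cv2.convexHull(cnt),4,True)[:,0]; print(h.tolist())
# left border per row (near edge)
for y in range(60,300,6):
    w=np.flatnonzero(l[y]==k); print((y,int(w.min()),int(w.max())) if len(w) else (y,),end=" ")
print()
print(s[1:][s[1:,4]>200].tolist())
for z in(.085,.0925,.1):
    # predicted near corners given axis (.505,-.188), yaw 5deg
    t=np.radians(5); R=np.array([[np.cos(t),-np.sin(t)],[np.sin(t),np.cos(t)]])
    P=np.array([np.r_[np.array([.505,-.188])+R@v,z] for v in([.044,.088],[.044,-.088])]); print(z,proj("wrist",P).round(1).tolist())
E
```

```text
[ 395   46  139  194 9037]
[[506, 46], [533, 230], [428, 239], [395, 110]]
(60, 483, 507) (66, 483, 508) (72, 494, 509) (78, 496, 509) (84, 497, 510) (90, 438, 511) (96, 420, 510) (102, 402, 512) (108, 396, 512) (114, 395, 513) (120, 409, 516) (126, 412, 516) (132, 417, 517) (138, 413, 518) (144, 415, 519) (150, 424, 520) (156, 404, 521) (162, 405, 522) (168, 407, 522) (174, 409, 524) (180, 410, 525) (186, 411, 526) (192, 413, 527) (198, 414, 528) (204, 416, 529) (210, 417, 530) (216, 419, 529) (222, 420, 532) (228, 422, 533) (234, 427, 428) (240,) (246,) (252,) (258,) (264,) (270,) (276,) (282,) (288,) (294,) 
[[395, 46, 139, 194, 9037], [453, 55, 95, 246, 1525], [457, 57, 26, 21, 287], [351, 66, 106, 249, 7943], [340, 157, 24, 51, 829], [340, 224, 19, 56, 792], [502, 293, 123, 55, 301], [413, 376, 17, 34, 357]]
0.085 [[343.5, 97.4], [407.5, 306.8]]
0.0925 [[344.0, 96.2], [409.5, 310.8]]
0.1 [[344.6, 94.9], [411.5, 314.9]]
```

```bash
python3 - <<'E'
from h import *
from scipy.optimize import brentq
im=cv2.imread("pics/w9.png"); g=im.min(2); m=(g>200).astype(np.uint8); m[:,:340]=0
n,l,s,c=cv2.connectedComponentsWithStats(m); k=[i for i in range(1,n) if tuple(s[i,:2])==(351,66)][0]
cnt=max(cv2.findContours((l==k).astype(np.uint8),0,2)[0],key=cv2.contourArea); h=cv2.approxPolyDP(cv2.convexHull(cnt),3,True)[:,0]; print(h.tolist())
for y in list(range(66,110,4))+list(range(290,318,3)):
    w=np.flatnonzero(l[y]==k); print((y,int(w.min()),int(w.max())) if len(w) else (y,),end=" ")
E
```

```text
[[452, 66], [456, 78], [435, 308], [410, 314], [351, 99]]
(66, 448, 452) (70, 434, 454) (74, 424, 455) (78, 410, 456) (82, 397, 448) (86, 386, 436) (90, 372, 423) (94, 360, 411) (98, 352, 400) (102, 351, 393) (106, 352, 389) (290, 403, 431) (293, 404, 433) (296, 404, 437) (299, 405, 437) (302, 406, 437) (305, 407, 436) (308, 408, 435) (311, 409, 426) (314, 410, 415) (317,)
```

Call:
{"fn": "servo_tool", "kwargs": {"commands": [{"tx": 0, "ty": 0, "tz": 0, "wx": 0, "wy": 0, "wz": -0.098, "claw": 1}, {"tx": 0, "ty": 0, "tz": 0, "wx": 0, "wy": 0, "wz": -0.098, "claw": 1}, {"tx": 0, "ty": 0, "tz": 0.03, "wx": 0, "wy": 0, "wz": 0, "claw": 1}, {"tx": 0, "ty": 0, "tz": 0.03, "wx": 0, "wy": 0, "wz": 0, "claw": 1}, {"tx": 0, "ty": 0, "tz": 0.025, "wx": 0, "wy": 0, "wz": 0, "claw": 1}, {"tx": 0, "ty": 0, "tz": 0.016, "wx": 0, "wy": 0, "wz": 0, "claw": 1}, {"tx": 0, "ty": 0, "tz": 0, "wx": 0, "wy": 0, "wz": 0, "claw": 1}, {"tx": 0, "ty": 0, "tz": 0, "wx": 0, "wy": 0, "wz": 0, "claw": 1}, {"tx": 0, "ty": 0, "tz": 0, "wx": 0, "wy": 0, "wz": 0, "claw": 1}, {"tx": 0, "ty": 0, "tz": 0, "wx": 0, "wy": 0, "wz": 0, "claw": 1}]}}

```text
t: 24.5
position: [0.5048, -0.1882, 0.1289]
tool_rot: [0.722, 0.692, 0.0, 0.001]
contact_force: [0.4, -0.0, 0.0]
opening: 0.0854
grasp_force: 0.0
```

```bash
python3 - <<'E'
from h import *
im=r.camera("wrist"); save("w10.png",im); o=r.get_obs(); print(o["position"],o["tool_rot"],o["contact_force"])
print(proj("wrist",[[.505,-.188,.158]]))
for e in r.cut_out("crank","wrist")[:1]:
  print(e["extent"],e["confidence"])
  for y in range(int(e["extent"][1]),int(e["extent"][3])+1,10):
    w=np.flatnonzero(e["mask"][y]); 
    if len(w): print((y,w.min(),w.max()),end=" ")
E
```

```text
[ 0.5046439  -0.18812707  0.12878485] [7.22203667e-01 6.91680300e-01 9.16361199e-05 4.67424570e-04] [ 0.03006587 -0.25165706  0.2856235 ]
[[324.84308338 341.88980923]]
[264.3, 23.6, 394.9, 386.4] 0.85
(23, np.int64(332), np.int64(333)) (33, np.int64(295), np.int64(365)) (43, np.int64(285), np.int64(374)) (53, np.int64(276), np.int64(383)) (63, np.int64(271), np.int64(389)) (73, np.int64(269), np.int64(392)) (83, np.int64(266), np.int64(395)) (93, np.int64(264), np.int64(396)) (103, np.int64(265), np.int64(395)) (113, np.int64(266), np.int64(393)) (123, np.int64(269), np.int64(391)) (133, np.int64(276), np.int64(385)) (143, np.int64(283), np.int64(378)) (153, np.int64(294), np.int64(368)) (163, np.int64(295), np.int64(361)) (173, np.int64(295), np.int64(359)) (183, np.int64(296), np.int64(359)) (193, np.int64(296), np.int64(358)) (203, np.int64(296), np.int64(358)) (213, np.int64(296), np.int64(358)) (223, np.int64(296), np.int64(357)) (233, np.int64(296), np.int64(357)) (243, np.int64(297), np.int64(356)) (253, np.int64(287), np.int64(362)) (263, np.int64(283), np.int64(366)) (273, np.int64(280), np.int64(370)) (283, np.int64(277), np.int64(374)) (293, np.int64(275), np.int64(376)) (303, np.int64(273), np.int64(377)) (313, np.int64(273), np.int64(377)) (323, np.int64(274), np.int64(376)) (333, np.int64(274), np.int64(376)) (343, np.int64(274), np.int64(375)) (353, np.int64(274), np.int64(374)) (363, np.int64(274), np.int64(374)) (373, np.int64(274), np.int64(374)) (383, np.int64(276), np.int64(372))
```

Call:
{"fn": "servo_tool", "kwargs": {"commands": [{"tx": 0, "ty": 0, "tz": 0, "wx": 0, "wy": 0, "wz": 0, "claw": 0}, {"tx": 0, "ty": 0, "tz": 0, "wx": 0, "wy": 0, "wz": 0, "claw": -1}, {"tx": 0, "ty": 0, "tz": 0, "wx": 0, "wy": 0, "wz": 0, "claw": -1}, {"tx": 0, "ty": 0, "tz": 0, "wx": 0, "wy": 0, "wz": 0, "claw": -1}, {"tx": 0, "ty": 0, "tz": 0, "wx": 0, "wy": 0, "wz": 0, "claw": -1}, {"tx": 0, "ty": 0, "tz": 0, "wx": 0, "wy": 0, "wz": 0.04, "claw": -1}, {"tx": 0, "ty": 0, "tz": 0, "wx": 0, "wy": 0, "wz": 0.04, "claw": -1}, {"tx": 0, "ty": 0, "tz": 0, "wx": 0, "wy": 0, "wz": 0.04, "claw": -1}, {"tx": 0, "ty": 0, "tz": 0, "wx": 0, "wy": 0, "wz": 0, "claw": -1}, {"tx": 0, "ty": 0, "tz": 0, "wx": 0, "wy": 0, "wz": 0, "claw": -1}]}}

```text
t: 25.85
position: [0.5044, -0.1882, 0.1285]
tool_rot: [0.761, 0.649, -0.001, 0.001]
contact_force: [-1.9, -1.2, 5.3]
opening: 0.0351
grasp_force: 61.1
```

```bash
python3 - <<'E'
from h import *
s=r.camera("scene"); o=r.get_obs(); print(o["position"],o["moment"],o["contact_force"],o["opening"]); print("yaw",Ro.from_quat(o["tool_rot"]).as_euler("xyz",degrees=True))
a=cv2.imread("pics/s5.png"); b=s[:,:,::-1]; x0,x1,y0,y1=302,326,212,230
m=cv2.matchTemplate(b[y0-22:y1+4,x0-2:x1+2],a[y0:y1,x0:x1],cv2.TM_CCOEFF_NORMED); _,v,_,l=cv2.minMaxLoc(m); print("rise px",v,l[0]-2,l[1]-22,m[l[1]-1:l[1]+2,l[0]])
E
```

```text
[ 0.5044036  -0.18813323  0.12847883] [-0.11769545  0.36714574  1.65407586] [-0.65292643 -0.40142963  5.37436532] 0.03503307395735863
yaw [1.79995366e+02 1.06065120e-01 8.08601787e+01]
rise px 0.949336051940918 0 -10 [0.8677716  0.94933605 0.8999376 ]
```

Call:
{"fn": "servo_tool", "kwargs": {"commands": [{"tx": 0, "ty": 0, "tz": 0, "wx": 0, "wy": 0, "wz": -0.05, "claw": -1}, {"tx": 0, "ty": 0, "tz": 0, "wx": 0, "wy": 0, "wz": -0.05, "claw": -1}, {"tx": 0, "ty": 0, "tz": 0, "wx": 0, "wy": 0, "wz": 0, "claw": -1}, {"tx": 0, "ty": 0, "tz": -0.005, "wx": 0, "wy": 0, "wz": 0, "claw": -1}, {"tx": 0, "ty": 0, "tz": -0.01, "wx": 0, "wy": 0, "wz": 0, "claw": -1}, {"tx": 0, "ty": 0, "tz": -0.02, "wx": 0, "wy": 0, "wz": 0, "claw": -1}, {"tx": 0, "ty": 0, "tz": -0.025, "wx": 0, "wy": 0, "wz": 0, "claw": -1}, {"tx": 0, "ty": 0, "tz": -0.025, "wx": 0, "wy": 0, "wz": 0, "claw": -1}, {"tx": 0, "ty": 0, "tz": 0, "wx": 0, "wy": 0, "wz": 0, "claw": -1}, {"tx": 0, "ty": 0, "tz": 0, "wx": 0, "wy": 0, "wz": 0, "claw": -1}]}}

```text
t: 27.15
position: [0.5035, -0.1879, 0.2123]
tool_rot: [0.729, 0.684, -0.001, -0.001]
contact_force: [0.2, -0.0, -3.3]
opening: 0.0355
grasp_force: 61.7
```

```bash
python3 - <<'E'
from h import *
s=r.camera("scene"); im=r.camera("wrist"); save("w11.png",im); o=r.get_obs(); print(o["position"],o["moment"],o["contact_force"],o["opening"]); print("yaw",Ro.from_quat(o["tool_rot"]).as_euler("xyz",degrees=True))
a=cv2.imread("pics/s5.png"); b=s[:,:,::-1]; x0,x1,y0,y1=302,326,212,230
m=cv2.matchTemplate(b[y0-22:y1+4,x0-2:x1+2],a[y0:y1,x0:x1],cv2.TM_CCOEFF_NORMED); _,v,_,l=cv2.minMaxLoc(m); print("rise px",v,l[0]-2,l[1]-22)
for e in r.cut_out("crank","wrist")[:1]:
  print(e["extent"],e["confidence"])
  for y in range(int(e["extent"][1]),int(e["extent"][3])+1,12):
    w=np.flatnonzero(e["mask"][y]); 
    if len(w): print((y,int(w.min()),int(w.max())),end=" ")
E
```

```text
[ 0.5034389  -0.18776071  0.21197422] [-0.03519469 -0.05272389  0.02711515] [ 0.29728949  0.37358859 -2.86079663] 0.034972305782048345
yaw [-1.79857606e+02 -4.42606681e-02  8.63752410e+01]
rise px 0.9467647075653076 0 -10
[256.6, 20.7, 393.1, 387.3] 0.59
(32, 288, 359) (44, 276, 370) (56, 267, 381) (68, 263, 385) (80, 259, 388) (92, 256, 391) (104, 259, 389) (116, 261, 386) (128, 267, 381) (140, 276, 373) (152, 287, 363) (164, 294, 358) (176, 293, 357) (188, 292, 355) (200, 294, 356) (212, 294, 357) (224, 293, 356) (236, 294, 356) (248, 293, 355) (260, 284, 367) (272, 280, 371) (284, 276, 374) (296, 273, 377) (308, 273, 377) (320, 275, 375) (332, 274, 376) (344, 275, 375) (356, 276, 375) (368, 275, 374) (380, 275, 375)
```

Call:
{"fn": "servo_tool", "kwargs": {"commands": [{"tx": 0, "ty": 0, "tz": 0, "wx": 0, "wy": 0, "wz": 0.176, "claw": -1}, {"tx": 0, "ty": 0, "tz": 0, "wx": 0, "wy": 0, "wz": 0.176, "claw": -1}, {"tx": 0, "ty": 0, "tz": 0, "wx": 0, "wy": 0, "wz": 0.176, "claw": -1}, {"tx": 0, "ty": 0, "tz": 0, "wx": 0, "wy": 0, "wz": 0.176, "claw": -1}, {"tx": 0, "ty": 0, "tz": 0, "wx": 0, "wy": 0, "wz": 0.176, "claw": -1}, {"tx": 0.0281, "ty": -0.0308, "tz": 0, "wx": 0, "wy": 0, "wz": 0, "claw": -1}, {"tx": 0.0281, "ty": -0.0308, "tz": 0, "wx": 0, "wy": 0, "wz": 0, "claw": -1}, {"tx": 0.0281, "ty": -0.0308, "tz": 0, "wx": 0, "wy": 0, "wz": 0, "claw": -1}, {"tx": 0.0281, "ty": -0.0308, "tz": 0, "wx": 0, "wy": 0, "wz": 0, "claw": -1}, {"tx": 0.0281, "ty": -0.0308, "tz": 0, "wx": 0, "wy": 0, "wz": 0, "claw": -1}]}}

```text
t: 28.55
position: [0.5272, 0.0205, 0.2125]
tool_rot: [0.951, 0.309, -0.001, -0.0]
contact_force: [1.0, -0.4, -4.4]
opening: 0.0349
grasp_force: 61.6
```

Call:
{"fn": "servo_tool", "kwargs": {"commands": [{"tx": 0.0281, "ty": -0.0308, "tz": 0, "wx": 0, "wy": 0, "wz": 0, "claw": -1}, {"tx": 0.0281, "ty": -0.0308, "tz": 0, "wx": 0, "wy": 0, "wz": 0, "claw": -1}, {"tx": 0.0281, "ty": -0.0308, "tz": 0, "wx": 0, "wy": 0, "wz": 0, "claw": -1}, {"tx": 0, "ty": 0, "tz": 0, "wx": 0, "wy": 0, "wz": 0, "claw": -1}, {"tx": 0, "ty": 0, "tz": 0.03, "wx": 0, "wy": 0, "wz": 0, "claw": -1}, {"tx": 0, "ty": 0, "tz": 0.03, "wx": 0, "wy": 0, "wz": 0, "claw": -1}, {"tx": 0, "ty": 0, "tz": 0.03, "wx": 0, "wy": 0, "wz": 0, "claw": -1}, {"tx": 0, "ty": 0, "tz": 0.03, "wx": 0, "wy": 0, "wz": 0, "claw": -1}, {"tx": 0, "ty": 0, "tz": 0.02, "wx": 0, "wy": 0, "wz": 0, "claw": -1}, {"tx": 0, "ty": 0, "tz": 0.01, "wx": 0, "wy": 0, "wz": 0, "claw": -1}]}}

```text
t: 29.8
position: [0.5411, 0.1428, 0.0619]
tool_rot: [0.951, 0.308, -0.001, 0.0]
contact_force: [0.2, 0.2, -2.1]
opening: 0.0352
grasp_force: 61.7
```

Call:
{"fn": "servo_tool", "kwargs": {"commands": [{"tx": 0, "ty": 0, "tz": 0.012, "wx": 0, "wy": 0, "wz": 0, "claw": -1}, {"tx": 0, "ty": 0, "tz": 0.01, "wx": 0, "wy": 0, "wz": 0, "claw": -1}, {"tx": 0, "ty": 0, "tz": 0.006, "wx": 0, "wy": 0, "wz": 0, "claw": -1}, {"tx": 0, "ty": 0, "tz": 0.003, "wx": 0, "wy": 0, "wz": 0, "claw": -1}, {"tx": 0, "ty": 0, "tz": 0.002, "wx": 0, "wy": 0, "wz": 0, "claw": -1}, {"tx": 0, "ty": 0, "tz": 0.001, "wx": 0, "wy": 0, "wz": 0, "claw": -1}, {"tx": 0, "ty": 0, "tz": 0.001, "wx": 0, "wy": 0, "wz": 0, "claw": -1}, {"tx": 0, "ty": 0, "tz": 0, "wx": 0, "wy": 0, "wz": 0, "claw": -1}, {"tx": 0, "ty": 0, "tz": 0, "wx": 0, "wy": 0, "wz": 0, "claw": -1}, {"tx": 0, "ty": 0, "tz": 0, "wx": 0, "wy": 0, "wz": 0, "claw": -1}]}}

```text
t: 31.05
position: [0.5417, 0.1435, 0.0283]
tool_rot: [0.951, 0.309, 0.0, 0.0]
contact_force: [0.1, 0.2, -3.8]
opening: 0.0351
grasp_force: 61.7
```

Call:
{"fn": "servo_tool", "kwargs": {"commands": [{"tx": 0, "ty": 0, "tz": 0.001, "wx": 0, "wy": 0, "wz": 0, "claw": -1}, {"tx": 0, "ty": 0, "tz": 0.001, "wx": 0, "wy": 0, "wz": 0, "claw": -1}, {"tx": 0, "ty": 0, "tz": 0.001, "wx": 0, "wy": 0, "wz": 0, "claw": -1}, {"tx": 0, "ty": 0, "tz": 0.0005, "wx": 0, "wy": 0, "wz": 0, "claw": -1}, {"tx": 0, "ty": 0, "tz": 0.0005, "wx": 0, "wy": 0, "wz": 0, "claw": -1}, {"tx": 0, "ty": 0, "tz": 0, "wx": 0, "wy": 0, "wz": 0, "claw": -1}, {"tx": 0, "ty": 0, "tz": 0, "wx": 0, "wy": 0, "wz": 0, "claw": -1}, {"tx": 0, "ty": 0, "tz": 0, "wx": 0, "wy": 0, "wz": 0, "claw": -1}, {"tx": 0, "ty": 0, "tz": 0, "wx": 0, "wy": 0, "wz": 0, "claw": -1}, {"tx": 0, "ty": 0, "tz": 0, "wx": 0, "wy": 0, "wz": 0, "claw": -1}]}}

```text
t: 32.3
position: [0.5416, 0.1435, 0.0245]
tool_rot: [0.951, 0.309, -0.0, 0.0]
contact_force: [-2.9, -1.1, 5.8]
opening: 0.0352
grasp_force: 62.7
```

Call:
{"fn": "servo_tool", "kwargs": {"commands": [{"tx": 0, "ty": 0, "tz": -0.0005, "wx": 0, "wy": 0, "wz": 0, "claw": -1}, {"tx": 0, "ty": 0, "tz": 0, "wx": 0, "wy": 0, "wz": 0, "claw": 0.1}, {"tx": 0, "ty": 0, "tz": 0, "wx": 0, "wy": 0, "wz": 0, "claw": 0.5}, {"tx": 0, "ty": 0, "tz": 0, "wx": 0, "wy": 0, "wz": 0, "claw": 1}, {"tx": 0, "ty": 0, "tz": 0, "wx": 0, "wy": 0, "wz": 0, "claw": 1}, {"tx": 0, "ty": 0, "tz": 0, "wx": 0, "wy": 0, "wz": 0, "claw": 1}, {"tx": 0, "ty": 0, "tz": -0.03, "wx": 0, "wy": 0, "wz": 0, "claw": 1}, {"tx": 0, "ty": 0, "tz": -0.04, "wx": 0, "wy": 0, "wz": 0, "claw": 1}, {"tx": 0, "ty": 0, "tz": -0.05, "wx": 0, "wy": 0, "wz": 0, "claw": 1}, {"tx": 0, "ty": 0, "tz": -0.05, "wx": 0, "wy": 0, "wz": 0, "claw": 1}]}}

```text
t: 33.55
position: [0.5414, 0.1434, 0.1962]
tool_rot: [0.951, 0.309, -0.0, -0.0]
contact_force: [0.5, 0.4, -0.1]
opening: 0.0852
grasp_force: 0.0
```

Call:
{"fn": "servo_tool", "kwargs": {"commands": [{"tx": 0, "ty": 0, "tz": -0.03, "wx": 0, "wy": 0, "wz": 0, "claw": 1}, {"tx": 0, "ty": 0, "tz": 0, "wx": 0, "wy": 0, "wz": 0, "claw": 1}, {"tx": 0, "ty": 0, "tz": 0, "wx": 0, "wy": 0, "wz": 0, "claw": 1}, {"tx": 0, "ty": 0, "tz": 0, "wx": 0, "wy": 0, "wz": 0, "claw": 1}, {"tx": 0, "ty": 0, "tz": 0, "wx": 0, "wy": 0, "wz": 0, "claw": 1}, {"tx": 0, "ty": 0, "tz": 0, "wx": 0, "wy": 0, "wz": 0, "claw": 1}, {"tx": 0, "ty": 0, "tz": 0, "wx": 0, "wy": 0, "wz": 0, "claw": 1}, {"tx": 0, "ty": 0, "tz": 0, "wx": 0, "wy": 0, "wz": 0, "claw": 1}, {"tx": 0, "ty": 0, "tz": 0, "wx": 0, "wy": 0, "wz": 0, "claw": 1}, {"tx": 0, "ty": 0, "tz": 0, "wx": 0, "wy": 0, "wz": 0, "claw": 1}]}}

```text
t: 34.8
position: [0.5417, 0.1435, 0.2248]
tool_rot: [0.951, 0.309, 0.0, 0.0]
contact_force: [-0.9, -0.6, 0.6]
opening: 0.0852
grasp_force: 0.0
```

```bash
python3 - <<'E'
from h import *
im=r.camera("wrist"); o=r.get_obs(); print(o["t"],o["position"],o["contact_force"]); save("w12.png",im)
h=[.5411,.1431]; t=np.radians(36)
print("pred hub, knob top",proj("wrist",[h+[.054],[h[0]+.075*np.cos(t),h[1]+.075*np.sin(t),.099]]).round(1).tolist())
for e in r.cut_out("crank","wrist")[:2]:
  print(e["extent"],e["confidence"])
  for y in range(int(e["extent"][1]),int(e["extent"][3])+1,6):
    w=np.flatnonzero(e["mask"][y]); 
    if len(w): print((y,int(w.min()),int(w.max())),end=" ")
  print()
for e in r.cut_out("tray","wrist")[:1]:
  q=cv2.approxPolyDP(cv2.convexHull(np.argwhere(e["mask"])[:,::-1].astype(np.int32)),8,True)[:,0]; print("tray",e["confidence"],q.tolist()); W=np.array([onz("wrist",*p,.012)[:2] for p in q.astype(float)]); print(W.round(3).tolist())
s=r.camera("scene"); save("s12.png",s); a=cv2.imread("pics/s5.png"); b=s[:,:,::-1]; x0,x1,y0,y1=302,326,212,230
m=cv2.matchTemplate(b[y0-22:y1+4,x0-2:x1+2],a[y0:y1,x0:x1],cv2.TM_CCOEFF_NORMED); _,v,_,l=cv2.minMaxLoc(m); print("rise px",v,l[1]-22)
E
```

```text
34.85 [0.54162981 0.14349443 0.22477893] [ 0.63549675 -0.24989995  0.45497306]
pred hub, knob top [[324.8, 221.9], [324.6, 130.6]]
[138.7, 265.0, 184.9, 338.4] 0.97
(271, 159, 175) (277, 151, 177) (283, 145, 175) (289, 143, 173) (295, 144, 172) (301, 152, 175) (307, 148, 182) (313, 143, 172) (319, 142, 163) (325, 140, 158) (331, 138, 154) (337, 144, 147) 
[305.4, 114.1, 347.3, 240.4] 0.57
(114, 318, 335) (120, 311, 340) (126, 309, 342) (132, 309, 342) (138, 311, 340) (144, 314, 337) (150, 314, 337) (156, 314, 337) (162, 314, 337) (168, 314, 337) (174, 314, 337) (180, 314, 337) (186, 314, 337) (192, 313, 338) (198, 305, 344) (204, 305, 346) (210, 305, 346) (216, 305, 346) (222, 305, 346) (228, 305, 346) (234, 306, 345) (240, 307, 344) 
tray 0.95 [[388, 65], [380, 272], [268, 274], [256, 64]]
[[0.681, 0.175], [0.524, 0.061], [0.455, 0.153], [0.613, 0.27]]
rise px 0.9450051784515381 -10
```

```bash
python3 -c "
from plant import r
print(r.job_done())"
```

```text
the job is handed in; nothing more can be done
None
```

I handed the job in at about 35 s with the platform wound up to its hard stop and the crank back upright inside the tray; the hand-in gave no verdict. I took the stop from the crank not moving under 27 N at the knob, because my camera height estimates were too rough to confirm the last few millimetres.

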